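# Close and pin the double-walled caddies

### The job

Pack the double-walled caddies: for every coloured outer shell that is here, stand a steel pot in the ring of the base of the same colour, put the shell over it, turn it clockwise (seen from above) fully home under the base's hooks so that the holes in the two ears line up, and push a lock pin down through both holes until its collar rests on the shell's ear. There are two or three shells; pots and pins are all alike, and spare ones need nothing. Do not disturb the garlic or the spice jar.

Things in the scene. Friction and masses are not known exactly. Their poses are not given: they have to be found in the camera images.
- base_red_top (a point): centre of the top face of the fixed red caddy base, a plate 83 mm across, its top 14 mm above the worktop; z up, -x to its ear. A steel ring on it (inside 43, outside 47 mm across, 6 mm high) takes a pot. A shell is home when its yaw equals the base's; lower it at 50 degrees (+-12) counter-clockwise of that (base yaw + 0.87 rad), then turn it clockwise to the stops
- base_red_hook (a point): top of one of two hooks of the red base, 40 mm from the axis on its +y and -y sides (this is +y), 28 mm above the worktop. Each has a roof, its underside 10 mm above the plate, reaching in to 33 mm from the axis, open counter-clockwise (from above), with a stop post at its clockwise end. A tab of the shell slides under each roof up to the post
- base_red_hole (a point): mouth of the pin hole (12 mm across, 14 mm deep, straight down) in the ear of the red base, 54 mm from the axis on its -x side, level with the plate's top
- shell_red_grip (a point): red outer shell (0.16 kg), may be absent: round cup, mouth down, outside 59, inside 52 mm across, 56 mm tall. On top a wooden bar 36 mm long (x), 14 mm thick (y), from 56 to 85 mm above the rim; grip it across y. The point is in the bar on the axis, 78 mm above the rim; z up. Two tabs at the rim (+y and -y), 13 mm wide, 6 mm thick, reach out to 36.5 mm from the axis
- shell_red_hole (a point): upper mouth of the 12 mm pin hole in the red shell's ear, 54 mm from the shell's axis on its -x side, 6 mm above the rim; the ear is 6 mm thick, 24 mm wide and reaches out to 67 mm
- base_blue_top (a point): centre of the top face of the fixed blue caddy base, a plate 83 mm across, its top 14 mm above the worktop; z up, -x to its ear. A steel ring on it (inside 43, outside 47 mm across, 6 mm high) takes a pot. A shell is home when its yaw equals the base's; lower it at 50 degrees (+-12) counter-clockwise of that (base yaw + 0.87 rad), then turn it clockwise to the stops
- base_blue_hook (a point): top of one of two hooks of the blue base, 40 mm from the axis on its +y and -y sides (this is +y), 28 mm above the worktop. Each has a roof, its underside 10 mm above the plate, reaching in to 33 mm from the axis, open counter-clockwise (from above), with a stop post at its clockwise end. A tab of the shell slides under each roof up to the post
- base_blue_hole (a point): mouth of the pin hole (12 mm across, 14 mm deep, straight down) in the ear of the blue base, 54 mm from the axis on its -x side, level with the plate's top
- shell_blue_grip (a point): blue outer shell (0.16 kg), may be absent: round cup, mouth down, outside 59, inside 52 mm across, 56 mm tall. On top a wooden bar 36 mm long (x), 14 mm thick (y), from 56 to 85 mm above the rim; grip it across y. The point is in the bar on the axis, 78 mm above the rim; z up. Two tabs at the rim (+y and -y), 13 mm wide, 6 mm thick, reach out to 36.5 mm from the axis
- shell_blue_hole (a point): upper mouth of the 12 mm pin hole in the blue shell's ear, 54 mm from the shell's axis on its -x side, 6 mm above the rim; the ear is 6 mm thick, 24 mm wide and reaches out to 67 mm
- base_yellow_top (a point): centre of the top face of the fixed yellow caddy base, a plate 83 mm across, its top 14 mm above the worktop; z up, -x to its ear. A steel ring on it (inside 43, outside 47 mm across, 6 mm high) takes a pot. A shell is home when its yaw equals the base's; lower it at 50 degrees (+-12) counter-clockwise of that (base yaw + 0.87 rad), then turn it clockwise to the stops
- base_yellow_hook (a point): top of one of two hooks of the yellow base, 40 mm from the axis on its +y and -y sides (this is +y), 28 mm above the worktop. Each has a roof, its underside 10 mm above the plate, reaching in to 33 mm from the axis, open counter-clockwise (from above), with a stop post at its clockwise end. A tab of the shell slides under each roof up to the post
- base_yellow_hole (a point): mouth of the pin hole (12 mm across, 14 mm deep, straight down) in the ear of the yellow base, 54 mm from the axis on its -x side, level with the plate's top
- shell_yellow_grip (a point): yellow outer shell (0.16 kg), may be absent: round cup, mouth down, outside 59, inside 52 mm across, 56 mm tall. On top a wooden bar 36 mm long (x), 14 mm thick (y), from 56 to 85 mm above the rim; grip it across y. The point is in the bar on the axis, 78 mm above the rim; z up. Two tabs at the rim (+y and -y), 13 mm wide, 6 mm thick, reach out to 36.5 mm from the axis
- shell_yellow_hole (a point): upper mouth of the 12 mm pin hole in the yellow shell's ear, 54 mm from the shell's axis on its -x side, 6 mm above the rim; the ear is 6 mm thick, 24 mm wide and reaches out to 67 mm
- pot_1_mid (a point): one of three equal steel inner pots (80 g): open round cup, mouth up, 38 mm across, 46 mm tall, 2 mm wall; the point is on its axis half-way up; z is up
- pot_2_mid (a point): one of three equal steel inner pots (80 g): open round cup, mouth up, 38 mm across, 46 mm tall, 2 mm wall; the point is on its axis half-way up; z is up
- pot_3_mid (a point): one of three equal steel inner pots (80 g): open round cup, mouth up, 38 mm across, 46 mm tall, 2 mm wall; the point is on its axis half-way up; z is up
- pin_1_mid (a point): one of three equal lock pins (40 g), upright in a fixed wooden block 34x106x28 mm, 36 mm apart: black handle 12 mm across, 42 mm tall; below it a steel collar 17 mm across, 4 mm thick; below it a shank 8 mm across, 18 mm long, tapered tip. The point is in the handle on the axis, 29 mm above the collar's underside, which rests on the block or, when home, on the shell's ear
- pin_2_mid (a point): one of three equal lock pins (40 g), upright in a fixed wooden block 34x106x28 mm, 36 mm apart: black handle 12 mm across, 42 mm tall; below it a steel collar 17 mm across, 4 mm thick; below it a shank 8 mm across, 18 mm long, tapered tip. The point is in the handle on the axis, 29 mm above the collar's underside, which rests on the block or, when home, on the shell's ear
- pin_3_mid (a point): one of three equal lock pins (40 g), upright in a fixed wooden block 34x106x28 mm, 36 mm apart: black handle 12 mm across, 42 mm tall; below it a steel collar 17 mm across, 4 mm thick; below it a shank 8 mm across, 18 mm long, tapered tip. The point is in the handle on the axis, 29 mm above the collar's underside, which rests on the block or, when home, on the shell's ear
- garlic_mid (a point): garlic bulb, a bystander, about 50 mm; centre
- spice_mid (a point): spice jar with a red cap and green label, a bystander, 45 mm across, 106 mm tall; centre, half-way up

How it is judged:
At the end, for the whole second after the job is handed in: Each shell present is upright on its own base (axis within 4 mm, rim within 3 mm of the plate), ear holes agreeing within 4 mm, a pot under it (7 mm from the axis, 4 mm in height), and a pin through both holes (handle within 7 mm of the hole axis, collar within 4 mm of the ear) (x of base_red_top in the frame of shell_red_grip between -0.004 and 0.004 m and y of base_red_top in the frame of shell_red_grip between -0.004 and 0.004 m and z of base_red_top in the frame of shell_red_grip between -0.081 and -0.075 m and y of base_red_hole in the frame of shell_red_grip between -0.004 and 0.004 m and x of base_red_hole in the frame of shell_red_grip below -0.048 m and angle between each of shell_red_grip, shell_blue_grip, shell_yellow_grip's own z axis and vertical below 0.06 rad and ((x of pot_1_mid in the frame of shell_red_grip between -0.007 and 0.007 m and y of pot_1_mid in the frame of shell_red_grip between -0.007 and 0.007 m and z of pot_1_mid in the frame of shell_red_grip between -0.059 and -0.051 m) or (x of pot_2_mid in the frame of shell_red_grip between -0.007 and 0.007 m and y of pot_2_mid in the frame of shell_red_grip between -0.007 and 0.007 m and z of pot_2_mid in the frame of shell_red_grip between -0.059 and -0.051 m) or (x of pot_3_mid in the frame of shell_red_grip between -0.007 and 0.007 m and y of pot_3_mid in the frame of shell_red_grip between -0.007 and 0.007 m and z of pot_3_mid in the frame of shell_red_grip between -0.059 and -0.051 m)) and ((x of pin_1_mid in the frame of shell_red_grip between -0.061 and -0.047 m and y of pin_1_mid in the frame of shell_red_grip between -0.007 and 0.007 m and z of pin_1_mid in the frame of shell_red_grip between -0.047 and -0.039 m) or (x of pin_2_mid in the frame of shell_red_grip between -0.061 and -0.047 m and y of pin_2_mid in the frame of shell_red_grip between -0.007 and 0.007 m and z of pin_2_mid in the frame of shell_red_grip between -0.047 and -0.039 m) or (x of pin_3_mid in the frame of shell_red_grip between -0.061 and -0.047 m and y of pin_3_mid in the frame of shell_red_grip between -0.007 and 0.007 m and z of pin_3_mid in the frame of shell_red_grip between -0.047 and -0.039 m)) and x of base_blue_top in the frame of shell_blue_grip between -0.004 and 0.004 m and y of base_blue_top in the frame of shell_blue_grip between -0.004 and 0.004 m and z of base_blue_top in the frame of shell_blue_grip between -0.081 and -0.075 m and y of base_blue_hole in the frame of shell_blue_grip between -0.004 and 0.004 m and x of base_blue_hole in the frame of shell_blue_grip below -0.048 m and ((x of pot_1_mid in the frame of shell_blue_grip between -0.007 and 0.007 m and y of pot_1_mid in the frame of shell_blue_grip between -0.007 and 0.007 m and z of pot_1_mid in the frame of shell_blue_grip between -0.059 and -0.051 m) or (x of pot_2_mid in the frame of shell_blue_grip between -0.007 and 0.007 m and y of pot_2_mid in the frame of shell_blue_grip between -0.007 and 0.007 m and z of pot_2_mid in the frame of shell_blue_grip between -0.059 and -0.051 m) or (x of pot_3_mid in the frame of shell_blue_grip between -0.007 and 0.007 m and y of pot_3_mid in the frame of shell_blue_grip between -0.007 and 0.007 m and z of pot_3_mid in the frame of shell_blue_grip between -0.059 and -0.051 m)) and ((x of pin_1_mid in the frame of shell_blue_grip between -0.061 and -0.047 m and y of pin_1_mid in the frame of shell_blue_grip between -0.007 and 0.007 m and z of pin_1_mid in the frame of shell_blue_grip between -0.047 and -0.039 m) or (x of pin_2_mid in the frame of shell_blue_grip between -0.061 and -0.047 m and y of pin_2_mid in the frame of shell_blue_grip between -0.007 and 0.007 m and z of pin_2_mid in the frame of shell_blue_grip between -0.047 and -0.039 m) or (x of pin_3_mid in the frame of shell_blue_grip between -0.061 and -0.047 m and y of pin_3_mid in the frame of shell_blue_grip between -0.007 and 0.007 m and z of pin_3_mid in the frame of shell_blue_grip between -0.047 and -0.039 m)) and x of base_yellow_top in the frame of shell_yellow_grip between -0.004 and 0.004 m and y of base_yellow_top in the frame of shell_yellow_grip between -0.004 and 0.004 m and z of base_yellow_top in the frame of shell_yellow_grip between -0.081 and -0.075 m and y of base_yellow_hole in the frame of shell_yellow_grip between -0.004 and 0.004 m and x of base_yellow_hole in the frame of shell_yellow_grip below -0.048 m and ((x of pot_1_mid in the frame of shell_yellow_grip between -0.007 and 0.007 m and y of pot_1_mid in the frame of shell_yellow_grip between -0.007 and 0.007 m and z of pot_1_mid in the frame of shell_yellow_grip between -0.059 and -0.051 m) or (x of pot_2_mid in the frame of shell_yellow_grip between -0.007 and 0.007 m and y of pot_2_mid in the frame of shell_yellow_grip between -0.007 and 0.007 m and z of pot_2_mid in the frame of shell_yellow_grip between -0.059 and -0.051 m) or (x of pot_3_mid in the frame of shell_yellow_grip between -0.007 and 0.007 m and y of pot_3_mid in the frame of shell_yellow_grip between -0.007 and 0.007 m and z of pot_3_mid in the frame of shell_yellow_grip between -0.059 and -0.051 m)) and ((x of pin_1_mid in the frame of shell_yellow_grip between -0.061 and -0.047 m and y of pin_1_mid in the frame of shell_yellow_grip between -0.007 and 0.007 m and z of pin_1_mid in the frame of shell_yellow_grip between -0.047 and -0.039 m) or (x of pin_2_mid in the frame of shell_yellow_grip between -0.061 and -0.047 m and y of pin_2_mid in the frame of shell_yellow_grip between -0.007 and 0.007 m and z of pin_2_mid in the frame of shell_yellow_grip between -0.047 and -0.039 m) or (x of pin_3_mid in the frame of shell_yellow_grip between -0.061 and -0.047 m and y of pin_3_mid in the frame of shell_yellow_grip between -0.007 and 0.007 m and z of pin_3_mid in the frame of shell_yellow_grip between -0.047 and -0.039 m))); the robot touches nothing.
It fails at once if the garlic bulb is pushed more than 50 mm from its place (distance of garlic_mid from where it was at the start of the episode above 0.05 m).
It fails at once if the spice jar is pushed more than 50 mm from its place (distance of spice_mid from where it was at the start of the episode above 0.05 m).
Of shell_red, shell_blue, shell_yellow only 2 to 3 are there at a start; the rules pass over those that are not, and their reading is None.
At some moment in a run one of pot_1, pot_3, shell_red, shell_blue, shell_yellow may be knocked a few centimetres aside while the robot is not near it.
It also fails if it takes over 210 s, if anything falls off the work surface, if the arm or the gripper's body presses on something with over 40 N, if the wrist force passes 120 N, or if a joint passes its speed limit or range.

### The arm

A 6-joint arm with a two-finger parallel gripper is mounted at the origin on a cart in front of the work surface, level with it; the furniture and walls round the work are solid. World frame = base frame: x ahead of the robot, y to its left, z up, the work surface at z = 0. Lengths are in m, angles in rad, forces in N, time in s.
With the tool pointing down it reaches from about 0.425 to 0.925 m from the base axis. Payload 12.5 kg.
Tool frame: the origin (TCP) lies at the very end of the fingers, on their centre line; the grasp point (between the pads) lies 19 mm behind it; z points along the fingers, y is the direction in which the jaws open and shut (so a half turn about z gives the same grasp; the last joint's range is limited). The gripper opens to 85 mm and grips with 20 to 120 N. Pads are 22 mm wide; open, the fingers measure 114 mm over their backs; the gripper's body (76 mm by 85 mm) begins 54 mm behind the grasp point. The pads swing forward as they close: fully open they stand 13 mm farther back than shut.
Start: joints at [-0.106, 0.491, 1.559, -0, 1.092, -0.106], TCP at [0.625, 0, 0.231] pointing down, gripper open.
Joint ranges: [-3.1, 3.1], [-0.84, 2.19], [0.05, 2.79], [-1.13, 4.28], [0.06, 2.93], [-2.69, 2.69]. Speed limits (rad/s): [2.22, 2.22, 2.79, 3.14, 3.14, 3.14].

### API

Orientations are given as a unit quaternion [w, x, y, z].
In Python, from plant import r, camera, models gives the robot as it stands. The module is installed in compiled form; this text tells all that it offers.
- The arm moves only by the tool send_rows, never from a script. Its argument "motion" is a list of rows, each an object of numbers: "x", "y", "z": the shift along the tool's x, y, z in m; "rx", "ry", "rz": the turn, a rotation vector about the tool's x, y, z in degrees; "grip": the closure, from -1 (fully open) to 1 (shut). In form: [{"x": .., "y": .., "z": .., "rx": .., "ry": .., "rz": .., "grip": ..}, ...]. A call has 1 to 20 rows; each row shifts and turns the commanded pose from where the row before left it, along the tool's axes as they then stand; what a row does not reach is not made up. A row lasts 1/10 s, in which the tool goes at most 50 mm and 8.59 degrees, less where a joint would pass 70% of its speed; a pose out of reach is approached as far as the arm can. A call with a gripper value outside its range is refused whole. The fingers move at their own pace and stop on an object; "force" is the grip in N (left out, the last holds). Time passes only in rows, so rows that do not move let the fingers close. It gives the time, the measured TCP pose, the force and the opening at its end, in the units of the state.
- r.state(): the state, without advancing time (a new reading comes with each control period).
- camera(name): name is "scene" or "side" or "wrist"; returns a dict with "frame" (384x512x3 uint8, blue, green, red), "fx", "fy", "cx", "cy" (pixels), "distortion" ([k1, k2, p1, p2, k3] as OpenCV has them; the pictures are not rectified), "origin" and "attitude" of the camera in the world. Camera axes: x right, y down, z forward; pixel columns grow to the right and rows downward; lengths in m; the calibration is good to about 2 mm. A picture is of the moment at which its call begins. There is no depth.
- r.sign_off(): hands the job in, once; it reports no verdict.
Trained networks look in the newest picture that a camera, given by its name, has taken for a name from the list of things; names that differ only in an ending like _2 or _b are one class to them, and where a whole thing is asked for, a point or a joint stands for the part that bears it (a point fixed in the world has none). Each returns a list of dicts, best first, with "score" (0 to 1); they miss things now and then, are a little off and sometimes report something else, mostly with a low value. They report only what shows in the picture. A call takes as long as a camera call.
- models.boxes_of(target, camera): "extent" ([left, top, right, bottom] as shares, 0 to 1, of the picture: columns of its width, rows of its height, round what is visible of it).
- models.silhouettes(target, camera): "pixels" (384x512 bool, what is visible of it) and "extent" ([left, top, right, bottom] as shares, 0 to 1, of the picture: columns of its width, rows of its height, round what is visible of it).
- models.tip_of(target, camera): "at" ([column, row] as shares, 0 to 1, of the picture: columns of its width, rows of its height: a listed point, or the origin of a listed thing).
The state is a dict: "t": time; "joint_positions": joint angles; "qvel": joint speeds; "joint_torque": joint torques, N m; "eef_pos": TCP position; "tool_rot": TCP orientation; "contact_force": force on the tool from outside, world axes, zero at the start; "torque": the same for the moment, N m; "width": opening from 0.0 (shut) to 1.0 (fully open).
Only numpy, scipy, OpenCV 4.12 (cv2) and the standard library are available. Lean on these libraries where they do the work, as an engineer would, in place of code of your own. Each camera call takes 0.05 s, during which the arm holds its last target. There are 200 camera calls.

## Working session

There is one attempt and no reset: what is moved stays moved. The work goes in short steps, Python scripts to look and compute and a tool call to move; the robot and the scene stay as the last step left them, time stands still between calls to the robot, and variables do not carry over. Pictures are saved under pics/ and viewed, about 12 in all and at most 16, crops included, and the job is handed in when it is done.

Besides the shell and the picture viewer there is one more tool, called after "Emit:" as name([rows], argument=value, ...), one row to a line, values as JSON. send_rows: Moves the arm, as the interface text tells. Its arguments: {"type":"object","properties":{"motion":{"type":"array"},"force":{"type":"number"}},"required":["motion"]}

```bash
mkdir -p pics; cat > h.py <<'E'
import numpy as np, cv2
from scipy.spatial.transform import Rotation as R
from plant import r, camera, models
np.set_printoptions(precision=4,suppress=True)
def rot(a):
    a=np.array(a,float)
    return a if a.shape==(3,3) else R.from_quat(np.r_[a[1:],a[0]]).as_matrix()
def K(c): return np.array([[c['fx'],0,c['cx']],[0,c['fy'],c['cy']],[0,0,1.]])
def world(c,uv,z):
    "pixels -> world points at height z"
    p=cv2.undistortPoints(np.array(uv,float).reshape(-1,1,2),K(c),np.array(c['distortion'],float)).reshape(-1,2)
    d=np.c_[p,np.ones(len(p))]@rot(c['attitude']).T
    o=np.array(c['origin'])
    return o+d*((z-o[2])/d[:,2])[:,None]
def tips(name,c,cam,z,n=3,thr=.3):
    out=[]
    for t in models.tip_of(name,cam)[:n]:
        if t['score']>thr:
            uv=np.array(t['at'])*[512,384]; out.append((round(t['score'],2),uv.round(0),world(c,[uv],z)[0][:2]))
    return out
E
python3 - <<'E'
from h import *
print(r.state()['eef_pos'],r.state()['tool_rot'])
for cam in('scene','side','wrist'):
    c=camera(cam); cv2.imwrite(f'pics/a_{cam}.png',c['frame']); print(cam,c['origin'],c['attitude'],c['fx'])
    for col in('red','blue','yellow'):
        for n,z in(('base_%s_top',.014),('base_%s_hook',.028),('base_%s_hole',.014),('shell_%s_grip',.078),('shell_%s_hole',.006)):
            print(n%col,tips(n%col,c,cam,z,1))
    for n,z in(('pot_1_mid',.023),('pin_1_mid',.057),('garlic_mid',.025),('spice_mid',.053)): print(n,tips(n,c,cam,z,4))
a=[cv2.imread(f'pics/a_{k}.png') for k in('scene','side')]
E
```

```text
[0.6248 0.0001 0.2307] [-0.0005  0.7071  0.7071 -0.0004]
scene [-0.3266 -0.8595  0.9726] [-0.3819  0.815  -0.3943  0.1856] 419.1751772041868
base_red_top [(0.64, array([216., 184.]), array([0.5422, 0.0205]))]
base_red_hook [(0.93, array([209., 173.]), array([0.5632, 0.0724]))]
base_red_hole [(0.93, array([209., 186.]), array([0.5191, 0.0311]))]
shell_red_grip [(0.66, array([169., 166.]), array([0.4545, 0.1651]))]
shell_red_hole [(0.77, array([174., 188.]), array([0.4358, 0.1294]))]
base_blue_top [(0.93, array([254., 187.]), array([ 0.6155, -0.1058]))]
base_blue_hook [(0.83, array([242., 183.]), array([ 0.5967, -0.0648]))]
base_blue_hole [(0.87, array([241., 196.]), array([ 0.5454, -0.1017]))]
shell_blue_grip []
shell_blue_hole []
base_yellow_top [(0.74, array([266., 208.]), array([ 0.5507, -0.2074]))]
base_yellow_hook [(0.86, array([258., 200.]), array([ 0.5551, -0.1691]))]
base_yellow_hole [(0.78, array([256., 211.]), array([ 0.5152, -0.1923]))]
shell_yellow_grip [(0.77, array([235., 206.]), array([ 0.4378, -0.1661]))]
shell_yellow_hole [(0.83, array([235., 232.]), array([ 0.4001, -
[... 2166 characters left out ...]
[243., 236.]), array([ 0.6049, -0.0944]))]
base_blue_hook [(0.92, array([236., 209.]), array([ 0.597 , -0.0518]))]
base_blue_hole [(0.65, array([117., 104.]), array([0.4632, 0.0714]))]
shell_blue_grip []
shell_blue_hole []
base_yellow_top [(0.62, array([216., 307.]), array([ 0.564 , -0.2058]))]
base_yellow_hook [(0.76, array([213., 288.]), array([ 0.5646, -0.1647]))]
base_yellow_hole [(0.92, array([176., 304.]), array([ 0.5072, -0.2   ]))]
shell_yellow_grip [(0.88, array([109., 309.]), array([ 0.4496, -0.1569]))]
shell_yellow_hole [(0.59, array([104., 291.]), array([ 0.4038, -0.1853]))]
pot_1_mid [(0.89, array([142., 226.]), array([ 0.4772, -0.0765]))]
pin_1_mid []
garlic_mid []
spice_mid []
```

View pics/a_scene.png

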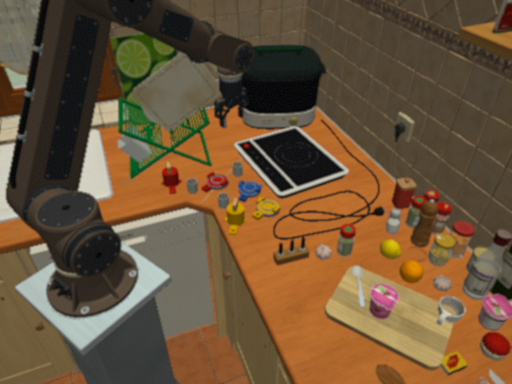

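View pics/a_side.png

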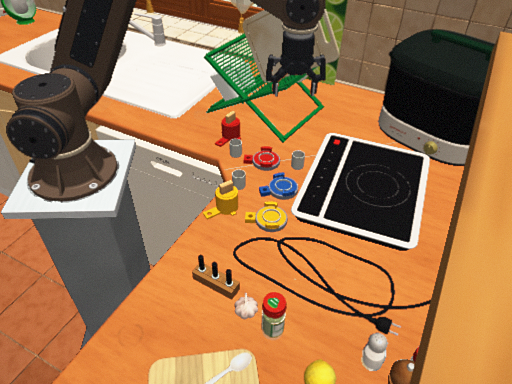

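The scene view shows two shells: red at (170,180) and yellow at (235,215). There is no blue shell. The bases are at (216,182), (250,190) and (266,208), the pots at (192,185), (238,170) and (223,200), and the pin block at (290,250). The side view agrees: pots at (235,147), (298,158) and (239,179), pins at (200..229,265), garlic at (246,305) and the jar at (274,315). I'll go over the red side for closer measurements.

Emit:
send_rows([
  {"y": -0.02, "x": 0.015, "z": 0.015},
  {"y": -0.02, "x": 0.015, "z": 0.015},
  {"y": -0.02, "x": 0.015, "z": 0.015},
  {"y": -0.02, "x": 0.015, "z": 0.015},
  {},
  {},
])

```text
validation failed for argument at $.mo...
```

```bash
cat >> h.py <<'E'
def look(names,cam='wrist',save=None,n=3):
    c=camera(cam)
    if save: cv2.imwrite(f'pics/{save}.png',cv2.resize(c['frame'],(768,576)))
    for nm in names:
        k=nm.split('_'); z={'grip':.078,'top':.014,'hook':.028}.get(k[-1],.006 if k[0]=='shell' else .014)
        z={'pot':.023,'pin':.057}.get(k[0],z)
        for s,uv,p in tips(nm,c,cam,z,n): print(nm,s,uv,p)
    return c
def R2(a): return np.array([[np.cos(a),-np.sin(a)],[np.sin(a),np.cos(a)]])
E
python3 - <<'E'
from h import *
print(r.state()['eef_pos'])
look(['base_red_top','base_red_hook','base_red_hole','shell_red_grip','shell_red_hole','pot_1_mid'],save='b_red')
E
```

```text
[0.625  0.     0.2313]
base_red_top 0.96 [207. 140.] [0.5636 0.0315]
base_red_top 0.74 [101. 292.] [ 0.4053 -0.1804]
base_red_hole 0.66 [163. 134.] [0.5121 0.0381]
shell_red_hole 0.64 [77. 51.] [0.4237 0.1272]
pot_1_mid 0.74 [121. 103.] [0.4712 0.0727]
pot_1_mid 0.68 [144. 225.] [ 0.4796 -0.0751]
```

View pics/b_red.png

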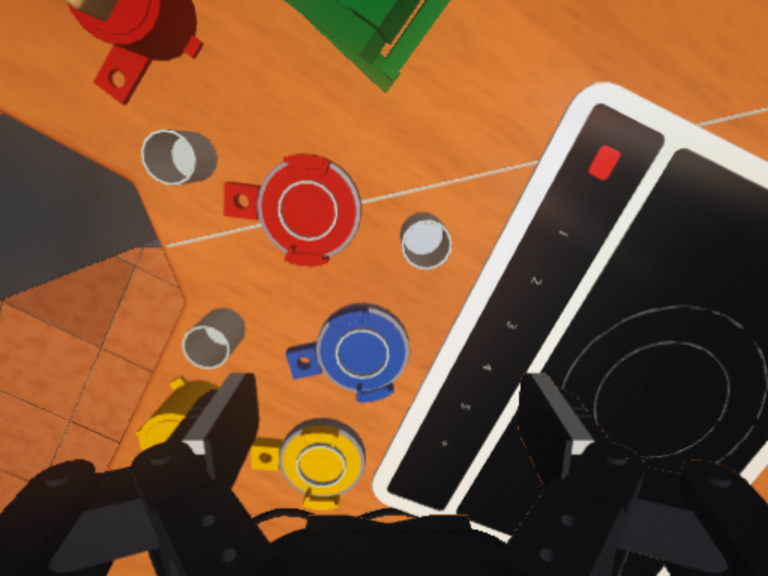

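Wrist view (768-wide): red base at (308,210) with its ear to the left at (241,201), blue base at (362,352), yellow base at (322,460). The pots are at (172,157), (426,242) and (208,345), and the red shell is at the top left. The move was refused, probably because every field is needed in each row.

Emit:
send_rows([
  {"x": 0.02, "y": -0.025, "z": 0.015, "rx": 0, "ry": 0, "rz": 0, "grip": -1},
  {"x": 0.02, "y": -0.025, "z": 0.015, "rx": 0, "ry": 0, "rz": 0, "grip": -1},
  {"x": 0.02, "y": -0.025, "z": 0.015, "rx": 0, "ry": 0, "rz": 0, "grip": -1},
  {"x": 0.02, "y": -0.025, "z": 0.015, "rx": 0, "ry": 0, "rz": 0, "grip": -1},
  {"x": 0, "y": 0, "z": 0, "rx": 0, "ry": 0, "rz": 0, "grip": -1},
  {"x": 0, "y": 0, "z": 0, "rx": 0, "ry": 0, "rz": 0, "grip": -1},
])

```text
t: 3.95
eef_pos: [0.5253, 0.0803, 0.1716]
tool_rot: [0.0, 0.707, 0.707, 0.0]
contact_force: [-0.0, 0.4, 0.0]
width: 1.001
```

```bash
python3 - <<'E'
from h import *
print(r.state()['eef_pos'],r.state()['contact_force'])
for i in range(3):
    look(['base_red_top','base_red_hook','base_red_hole','shell_red_grip','shell_red_hole','pot_1_mid'],save='b_red2',n=2)
E
```

```text
[0.5253 0.0803 0.1716] [-0.0342  0.3683  0.0125]
base_red_top 0.7 [295. 223.] [0.5644 0.0305]
base_red_hook 0.81 [301. 192.] [0.5679 0.0694]
base_red_hole 0.57 [166.  82.] [0.4383 0.1724]
base_red_hole 0.36 [157. 133.] [0.4254 0.1256]
shell_red_grip 0.85 [165.  81.] [0.4561 0.1703]
shell_red_hole 0.91 [159. 130.] [0.425  0.1273]
pot_1_mid 0.51 [246. 217.] [0.5118 0.0408]
base_red_top 0.8 [291. 223.] [0.56   0.0293]
base_red_hook 0.67 [298. 190.] [0.5644 0.0713]
base_red_hole 0.69 [244. 215.] [0.5093 0.0391]
shell_red_grip 0.62 [166.  81.] [0.4576 0.1693]
shell_red_hole 0.86 [157. 131.] [0.4235 0.1267]
shell_red_hole 0.7 [218. 311.] [ 0.4757 -0.0902]
pot_1_mid 0.92 [219. 311.] [ 0.4792 -0.0768]
base_red_top 0.63 [291. 222.] [0.5594 0.0315]
base_red_hole 0.78 [246. 216.] [0.5117 0.0379]
shell_red_grip 0.61 [167.  85.] [0.4573 0.1674]
shell_red_hole 0.58 [159. 131.] [0.4245 0.1266]
shell_red_hole 0.46 [293. 219.] [0.5624 0.0309]
pot_1_mid 0.82 [218. 311.] [ 0.4779 -0.0764]
pot_1_mid 0.43 [380. 242.] [0.6549 0.0118]
```

View pics/b_red2.png

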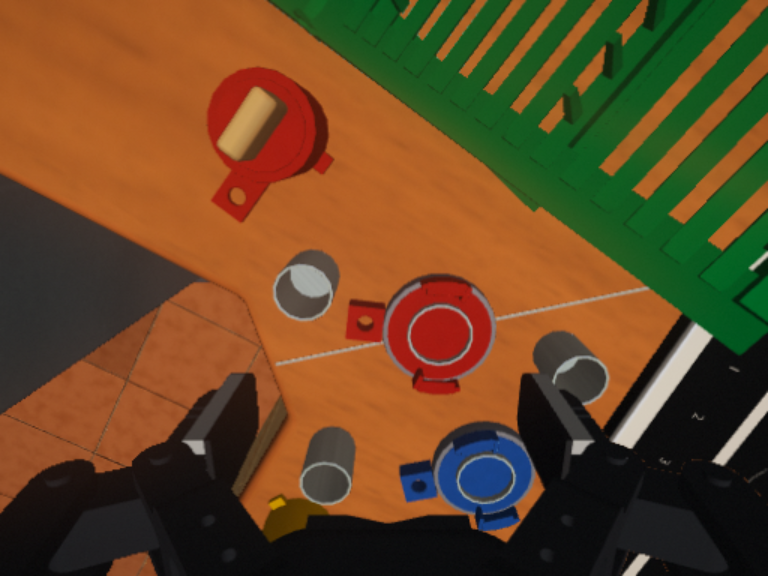

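```bash
cat >> h.py <<'E'
from scipy.optimize import minimize
HUE={'red':[(0,5),(170,180)],'yellow':[(21,35)],'blue':[(100,130)]}
def proj(c,P):
    A=rot(c['attitude']); q=(np.asarray(P,float)-c['origin'])@A
    return cv2.projectPoints(q.reshape(-1,1,3),np.zeros(3),np.zeros(3),K(c),np.array(c['distortion'],float))[0].reshape(-1,2)
T=np.linspace(0,2*np.pi,60)
def circ(x,y,z,rad): return np.c_[x+rad*np.cos(T),y+rad*np.sin(T),0*T+z]
def cyl(c,x,y,rad,z0,z1):
    p=np.r_[proj(c,circ(x,y,z0,rad)),proj(c,circ(x,y,z1,rad))]
    m=np.zeros((384*4,512*4),np.uint8)
    cv2.fillConvexPoly(m,cv2.convexHull((p*4+1.5).round().astype(np.int32)),255)
    return cv2.resize(m,(512,384),interpolation=cv2.INTER_AREA)/255.
def fitcyl(c,mask,xy,rad,z0,z1):
    M=mask.astype(float)
    f=lambda v:-np.minimum(m:=cyl(c,*v,rad,z0,z1),M).sum()/np.maximum(m,M).sum()
    s=minimize(f,xy,method='Nelder-Mead',options=dict(initial_simplex=[xy,np.add(xy,[.006,0]),np.add(xy,[0,.006])],xatol=1e-4,fatol=1e-4))
    return s.x,-s.fun
def pots(c,cam='wrist'):
    for s in models.silhouettes('pot_1_mid',cam):
        if s['score']<.4: continue
        m=s['pixels']; v=np.argwhere(m).mean(0)[::-1]
        x,q=fitcyl(c,m,world(c,[v],.023)[0][:2],.019,0,.046); print('pot',round(s['score'],2),v.round(),x,'iou',round(q,3))
def cmask(c,col):
    h=cv2.cvtColor(c['frame'],cv2.COLOR_BGR2HSV)
    return np.any([(h[...,0]>=a)&(h[...,0]<=b) for a,b in HUE[col]],0)&(h[...,1]>150)&(h[...,2]>60)
def base(c,col,xy,yaw=np.pi):
    "fit of the plain base model (plate disc minus ring, ear with hole) to the colour mask: x,y,yaw"
    M=cmask(c,col)
    S=4
    def ren(v):
        x,y,a=v; m=np.zeros((384*S,512*S),np.uint8)
        F=lambda P,val:cv2.fillPoly(m,[(proj(c,P)*S+S/2-.5).round().astype(np.int32)],val)
        L=lambda px,py,z:np.c_[np.array([px,py]).T@R2(a).T+[x,y],np.full(len(px),z)]
        F(L([-.066,-.066,-.035,-.035],[-.012,.012,.012,-.012],.014),255)
        F(circ(x,y,.014,.0415),255); F(circ(x,y,.020,.0235),0); F(circ(x,y,.020,.0215),255)
        F(circ(*(R2(a)@[-.054,0]+[x,y]),.014,.006),0)
        return cv2.resize(m,(512,384),interpolation=cv2.INTER_AREA)/255.
    u,w=proj(c,[[*xy,.014]])[0]; W=np.zeros_like(M,float); cv2.circle(W,(int(u),int(w)),int(.085*c['fx']/(c['origin'][2])),1,-1)
    M=M*W
    f=lambda v:np.abs(ren(v)*W-M).sum()
    s=minimize(f,[*xy,yaw],method='Nelder-Mead',options=dict(initial_simplex=[[*xy,yaw],[xy[0]+.005,xy[1],yaw],[xy[0],xy[1]+.005,yaw],[*xy,yaw+.15]],xatol=1e-4,fatol=.1,maxiter=150))
    print('base',col,s.x,'resid',round(s.fun/M.sum(),3)); return s.x
E
python3 - <<'E'
from h import *
c=camera('wrist')
pots(c)
b=base(c,'red',[.561,.031],-.1)
M=cmask(c,'red')
im=c['frame'].copy(); 
for z,rr in((.014,.0415),(.02,.0215)): cv2.polylines(im,[proj(c,circ(b[0],b[1],z,rr)).round().astype(int)],1,(255,255,0))
h=R2(b[2])@[-.054,0]+b[:2]; cv2.polylines(im,[proj(c,circ(*h,.014,.006)).round().astype(int)],1,(255,255,0))
# shell: cylinder top disc
sh=models.silhouettes('shell_red_grip','wrist')[0]; print(sh['score'])
for i,(m) in enumerate((sh['pixels'],M)): 
    vis=np.zeros_like(im); vis[m]=255; 
    if i==0:A=vis
    else:B=vis
cv2.imwrite('pics/c.png',cv2.resize(np.hstack([im[60:320,100:420],A[60:320,100:420]//2+B[60:320,100:420]//2]),None,fx=1.2,fy=1.2))
E
```

```text
pot 0.72 [219. 311.] [ 0.4796 -0.073 ] iou 0.937
base red [ 0.5609  0.0321 -0.1572] resid 0.302
0.72
```

View pics/c.png

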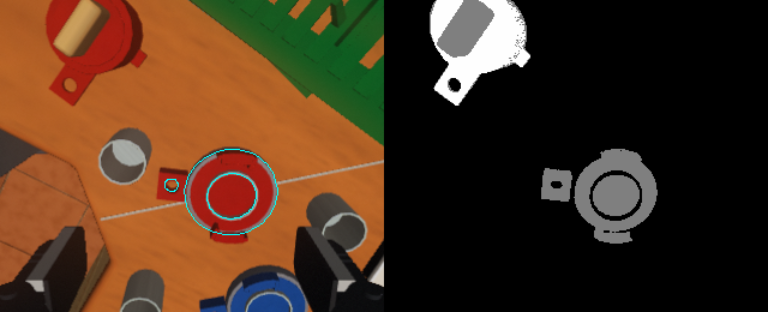

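```bash
cat >> h.py <<'E'
def shell(c,col,xy,yaw,z0=0.,cam='wrist'):
    ss=[s for s in models.silhouettes(f'shell_{col}_grip',cam)]
    u=proj(c,[[*xy,z0+.04]])[0]
    ss=[s for s in ss if np.hypot(*(np.argwhere(s['pixels']).mean(0)[::-1]-u))<60]
    if not ss: print('no shell mask'); return
    M=ss[0]['pixels'].astype(float); S=4
    def ren(v):
        x,y,a=v; m=np.zeros((384*S,512*S),np.uint8)
        def H(P,val=255): cv2.fillConvexPoly(m,cv2.convexHull((proj(c,P)*S+S/2-.5).round().astype(np.int32)),val)
        def box(x0,x1,y0,y1,za,zb):
            P=np.array([[i,j,k] for i in(x0,x1) for j in(y0,y1) for k in(za,zb)]); P[:,:2]=P[:,:2]@R2(a).T+[x,y]; P[:,2]+=z0; return P
        H(box(-.067,-.025,-.012,.012,0,.006)); H(circ(*(R2(a)@[-.054,0]+[x,y]),z0+.006,.006),0)
        H(box(-.0065,.0065,-.0365,.0365,0,.006))
        H(np.r_[circ(x,y,z0,.0295),circ(x,y,z0+.056,.0295)]); H(box(-.018,.018,-.007,.007,.056,.085))
        return cv2.resize(m,(512,384),interpolation=cv2.INTER_AREA)/255.
    f=lambda v:np.abs(ren(v)-M).sum()
    s=minimize(f,[*xy,yaw],method='Nelder-Mead',options=dict(initial_simplex=[[*xy,yaw],[xy[0]+.006,xy[1],yaw],[xy[0],xy[1]+.006,yaw],[*xy,yaw+.2]],xatol=1e-4,fatol=.1,maxiter=150))
    print('shell',col,round(ss[0]['score'],2),s.x,'resid',round(s.fun/M.sum(),3)); return s.x
E
python3 - <<'E'
from h import *
for i in range(2):
    c=camera('wrist'); pots(c); shell(c,'red',[.4565,.169],.95); base(c,'red',[.561,.031],-.1); base(c,'blue',[.605,-.1],.1)
E
```

```text
pot 0.71 [219. 311.] [ 0.48   -0.0739] iou 0.925
shell red 0.81 [0.4571 0.1688 0.8912] resid 0.047
base red [ 0.5609  0.0322 -0.1489] resid 0.301
base blue [ 0.6015 -0.0899  0.226 ] resid 0.512
pot 0.64 [219. 311.] [ 0.4796 -0.0737] iou 0.956
shell red 0.66 [0.457  0.1685 0.8859] resid 0.052
base red [ 0.5612  0.0321 -0.1783] resid 0.301
base blue [ 0.6018 -0.0902  0.2123] resid 0.512
```

Emit:
send_rows([
  {"x": -0.0308, "y": -0.0091, "z": 0.01, "rx": 0, "ry": 0, "rz": 0, "grip": -0.5},
  {"x": -0.0308, "y": -0.0091, "z": 0.01, "rx": 0, "ry": 0, "rz": 0, "grip": -0.5},
  {"x": -0.0308, "y": -0.0091, "z": 0.01, "rx": 0, "ry": 0, "rz": 0, "grip": -0.5},
  {"x": -0.0308, "y": -0.0091, "z": 0.01, "rx": 0, "ry": 0, "rz": 0, "grip": -0.5},
  {"x": -0.0308, "y": -0.0091, "z": 0.01, "rx": 0, "ry": 0, "rz": 0, "grip": -0.5},
  {"x": 0, "y": 0, "z": 0.01, "rx": 0, "ry": 0, "rz": 0, "grip": -0.5},
  {"x": 0, "y": 0, "z": 0, "rx": 0, "ry": 0, "rz": 0, "grip": -0.5},
  {"x": 0, "y": 0, "z": 0, "rx": 0, "ry": 0, "rz": 0, "grip": -0.5},
])

```text
t: 6.25
eef_pos: [0.4798, -0.0734, 0.1114]
tool_rot: [-0.0, 0.707, 0.707, 0.0]
contact_force: [0.3, 0.3, 0.2]
width: 0.751
```

```bash
python3 - <<'E'
from h import *
print(r.state()['eef_pos'],r.state()['width'])
c=look([],save='d')
pots(c); base(c,'red',[.561,.0315],-.16); 
E
```

```text
[ 0.4798 -0.0734  0.1114] 0.7506857532994351
pot 0.66 [258. 202.] [ 0.4796 -0.0727] iou 0.956
base red [ 0.5604  0.0308 -0.1185] resid 0.238
```

View pics/d.png

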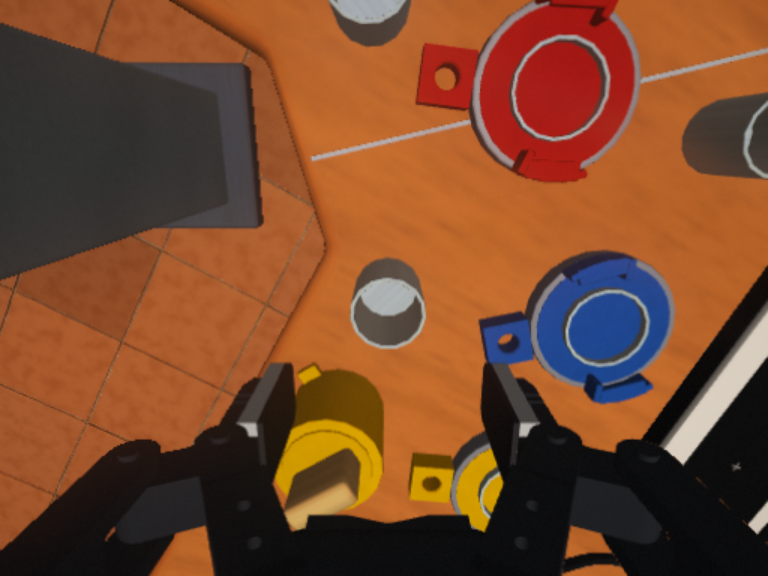

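The pot sits between the jaws at (388,305), and the fit of (0.4796, -0.0727) agrees with the tool position. The yellow shell is clear of the fingers, so I'll descend and grip.

Emit:
send_rows([
  {"x": 0, "y": 0, "z": 0.02, "rx": 0, "ry": 0, "rz": 0, "grip": -0.4},
  {"x": 0, "y": 0, "z": 0.02, "rx": 0, "ry": 0, "rz": 0, "grip": -0.4},
  {"x": 0, "y": 0, "z": 0.02, "rx": 0, "ry": 0, "rz": 0, "grip": -0.4},
  {"x": 0, "y": 0, "z": 0.02, "rx": 0, "ry": 0, "rz": 0, "grip": -0.4},
  {"x": 0, "y": 0, "z": 0.015, "rx": 0, "ry": 0, "rz": 0, "grip": -0.4},
  {"x": 0, "y": 0, "z": 0, "rx": 0, "ry": 0, "rz": 0, "grip": -0.4},
  {"x": 0, "y": 0, "z": 0, "rx": 0, "ry": 0, "rz": 0, "grip": 0.0},
  {"x": 0, "y": 0, "z": 0, "rx": 0, "ry": 0, "rz": 0, "grip": 0.3},
  {"x": 0, "y": 0, "z": 0, "rx": 0, "ry": 0, "rz": 0, "grip": 1},
  {"x": 0, "y": 0, "z": 0, "rx": 0, "ry": 0, "rz": 0, "grip": 1},
  {"x": 0, "y": 0, "z": 0, "rx": 0, "ry": 0, "rz": 0, "grip": 1},
  {"x": 0, "y": 0, "z": 0, "rx": 0, "ry": 0, "rz": 0, "grip": 1},
  {"x": 0, "y": 0, "z": -0.02, "rx": 0, "ry": 0, "rz": 0, "grip": 1},
  {"x": 0, "y": 0, "z": -0.03, "rx": 0, "ry": 0, "rz": 0, "grip": 1},
  {"x": 0, "y": 0, "z": -0.03, "rx": 0, "ry": 0, "rz": 0, "grip": 1},
  {"x": 0, "y": 0, "z": 0, "rx": 0, "ry": 0, "rz": 0, "grip": 1},
  {"x": 0, "y": 0, "z": 0, "rx": 0, "ry": 0, "rz": 0, "grip": 1},
], force=30)

```text
t: 8.05
eef_pos: [0.4797, -0.074, 0.0969]
tool_rot: [0.001, 0.707, 0.707, 0.0]
contact_force: [-0.0, -0.1, -1.1]
width: 0.436
```

```bash
python3 - <<'E'
from h import *
print(r.state()['eef_pos'],r.state()['width'])
c=look([],save='d2')
b=base(c,'red',[.561,.0315],-.16); e=np.array(r.state()['eef_pos'])
print('shift tool x (wy), y (wx)',b[1]-e[1],b[0]-e[0])
E
```

```text
[ 0.4797 -0.074   0.0969] 0.43603829738208466
base red [ 0.5603  0.0308 -0.12  ] resid 0.236
shift tool x (wy), y (wx) 0.10470758357591095 0.08098715155977554
```

Emit:
send_rows([
  {"x": 0.0211, "y": 0.0162, "z": 0, "rx": 0, "ry": 0, "rz": 0, "grip": 1},
  {"x": 0.0211, "y": 0.0162, "z": 0, "rx": 0, "ry": 0, "rz": 0, "grip": 1},
  {"x": 0.0211, "y": 0.0162, "z": 0, "rx": 0, "ry": 0, "rz": 0, "grip": 1},
  {"x": 0.0211, "y": 0.0162, "z": 0, "rx": 0, "ry": 0, "rz": 0, "grip": 1},
  {"x": 0.0211, "y": 0.0162, "z": 0, "rx": 0, "ry": 0, "rz": 0, "grip": 1},
  {"x": 0, "y": 0, "z": 0.02, "rx": 0, "ry": 0, "rz": 0, "grip": 1},
  {"x": 0, "y": 0, "z": 0.015, "rx": 0, "ry": 0, "rz": 0, "grip": 1},
  {"x": 0, "y": 0, "z": 0, "rx": 0, "ry": 0, "rz": 0, "grip": 1},
  {"x": 0, "y": 0, "z": 0, "rx": 0, "ry": 0, "rz": 0, "grip": 1},
])

```text
t: 9.0
eef_pos: [0.5601, 0.0315, 0.0606]
tool_rot: [-0.001, 0.707, 0.707, -0.001]
contact_force: [0.4, 0.5, -0.6]
width: 0.438
```

```bash
python3 - <<'E'
from h import *
print(r.state()['eef_pos'],r.state()['width'],r.state()['contact_force'])
c=look([],save='d3')
base(c,'red',[.561,.0315],-.16)
shell(c,'red',[.4565,.169],.89)
E
```

```text
[0.5601 0.0315 0.0606] 0.4377929545086517 [ 0.3659  0.4961 -0.5876]
base red [ 0.5615  0.0323 -0.1377] resid 0.853
no shell mask
```

View pics/d3.png

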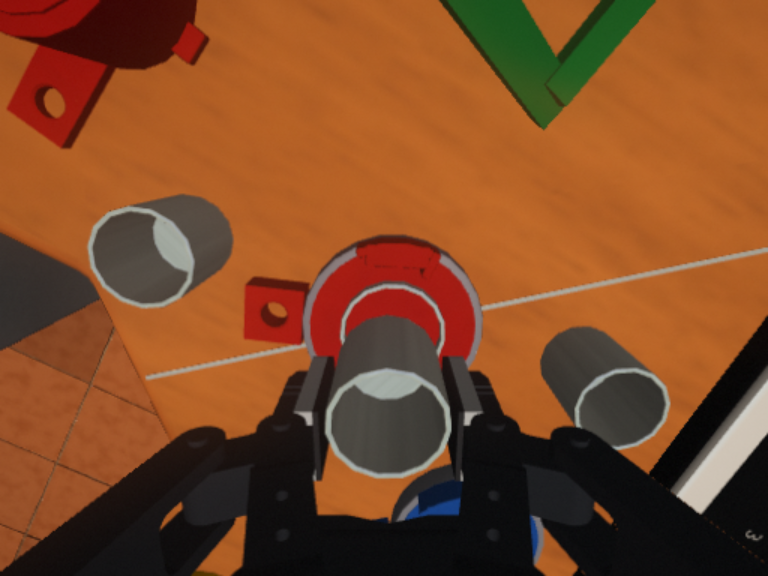

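The held pot's rim is centred near (388,423) and the ring near (392,330), with the ear hole at (274,312). I'll compute the offset between them.

```bash
python3 - <<'E'
from h import *
c=camera('wrist'); z=r.state()['eef_pos'][2]-.0169
print('ring',world(c,[[392.5/1.5-.2,330/1.5-.2]],.020)[0],'rim',world(c,[[388/1.5-.2,423/1.5-.2]],z+.046)[0])
for s in models.silhouettes('pot_1_mid','wrist')[:4]:
    v=np.argwhere(s['pixels']).mean(0)[::-1]; print(s['score'],v)
    zz=z if abs(v[0]-258)<20 else 0
    print(fitcyl(c,s['pixels'],world(c,[v],zz+.023)[0][:2],.019,zz,zz+.046))
E
```

```text
ring [0.5624 0.0332 0.02  ] rim [0.5604 0.0338 0.0909]
0.76 [258.2825 266.4243]
(array([0.5603, 0.033 ]), np.float64(0.9414755414201853))
```

Emit:
send_rows([
  {"x": 0, "y": 0.0015, "z": 0.005, "rx": 0, "ry": 0, "rz": 0, "grip": 1},
  {"x": 0, "y": 0, "z": 0.007, "rx": 0, "ry": 0, "rz": 0, "grip": 1},
  {"x": 0, "y": 0, "z": 0.005, "rx": 0, "ry": 0, "rz": 0, "grip": 1},
  {"x": 0, "y": 0, "z": 0.004, "rx": 0, "ry": 0, "rz": 0, "grip": 1},
  {"x": 0, "y": 0, "z": 0.004, "rx": 0, "ry": 0, "rz": 0, "grip": 1},
  {"x": 0, "y": 0, "z": 0.003, "rx": 0, "ry": 0, "rz": 0, "grip": 1},
  {"x": 0, "y": 0, "z": 0.001, "rx": 0, "ry": 0, "rz": 0, "grip": 1},
  {"x": 0, "y": 0, "z": 0, "rx": 0, "ry": 0, "rz": 0, "grip": 1},
])

```text
t: 10.0
eef_pos: [0.562, 0.0315, 0.0322]
tool_rot: [-0.0, 0.707, 0.707, -0.0]
contact_force: [-0.6, 0.5, -0.3]
width: 0.44
```

Emit:
send_rows([
  {"x": 0, "y": 0, "z": 0.001, "rx": 0, "ry": 0, "rz": 0, "grip": 1},
  {"x": 0, "y": 0, "z": 0, "rx": 0, "ry": 0, "rz": 0, "grip": 0.0},
  {"x": 0, "y": 0, "z": 0, "rx": 0, "ry": 0, "rz": 0, "grip": -0.2},
  {"x": 0, "y": 0, "z": 0, "rx": 0, "ry": 0, "rz": 0, "grip": -0.3},
  {"x": 0, "y": 0, "z": 0, "rx": 0, "ry": 0, "rz": 0, "grip": -0.3},
  {"x": 0, "y": 0, "z": -0.02, "rx": 0, "ry": 0, "rz": 0, "grip": -0.3},
  {"x": 0, "y": 0, "z": -0.03, "rx": 0, "ry": 0, "rz": 0, "grip": -0.3},
  {"x": 0, "y": 0, "z": -0.04, "rx": 0, "ry": 0, "rz": 0, "grip": -0.3},
  {"x": 0.01, "y": -0.01, "z": -0.03, "rx": 0, "ry": 0, "rz": 0, "grip": -0.3},
  {"x": 0.02, "y": -0.02, "z": 0, "rx": 0, "ry": 0, "rz": 0, "grip": -0.3},
  {"x": 0.02, "y": -0.02, "z": 0, "rx": 0, "ry": 0, "rz": 0, "grip": -0.3},
  {"x": 0.02, "y": -0.02, "z": 0, "rx": 0, "ry": 0, "rz": 0, "grip": -0.3},
  {"x": 0, "y": 0, "z": 0, "rx": 0, "ry": 0, "rz": 0, "grip": -0.3},
  {"x": 0, "y": 0, "z": 0, "rx": 0, "ry": 0, "rz": 0, "grip": -0.3},
])

```text
t: 11.4
eef_pos: [0.4923, 0.1017, 0.1516]
tool_rot: [0.0, 0.707, 0.707, 0.0]
contact_force: [0.1, -0.1, 0.4]
width: 0.648
```

```bash
python3 - <<'E'
from h import *
print(r.state()['eef_pos'],r.state()['width'],r.state()['contact_force'])
for i in range(2):
    c=look([],save='e1')
    shell(c,'red',[.4565,.169],.89)
    for s in models.silhouettes('pot_1_mid','wrist')[:4]:
        v=np.argwhere(s['pixels']).mean(0)[::-1]
        for z in(0,.014): print(s['score'],v,z,*fitcyl(c,s['pixels'],world(c,[v],z+.023)[0][:2],.019,z,z+.046))
E
```

```text
[0.4923 0.1017 0.1516] 0.647583305170428 [ 0.0763 -0.0866  0.4129]
shell red 0.76 [0.4575 0.1689 0.8819] resid 0.07
0.93 [332.5798 245.7023] 0 [0.5649 0.0275] 0.250026994394982
0.93 [332.5798 245.7023] 0.014 [0.5601 0.0357] 0.2332660522371855
0.6 [312.6344 237.3739] 0 [0.5309 0.0442] 0.3372142202255866
0.6 [312.6344 237.3739] 0.014 [0.5293 0.0524] 0.34604546428944416
shell red 0.84 [0.4575 0.1688 0.8781] resid 0.071
0.69 [333.8361 246.3426] 0 [0.566  0.0261] 0.2594461591422078
0.69 [333.8361 246.3426] 0.014 [0.5616 0.0334] 0.24299640968940178
```

View pics/e1.png

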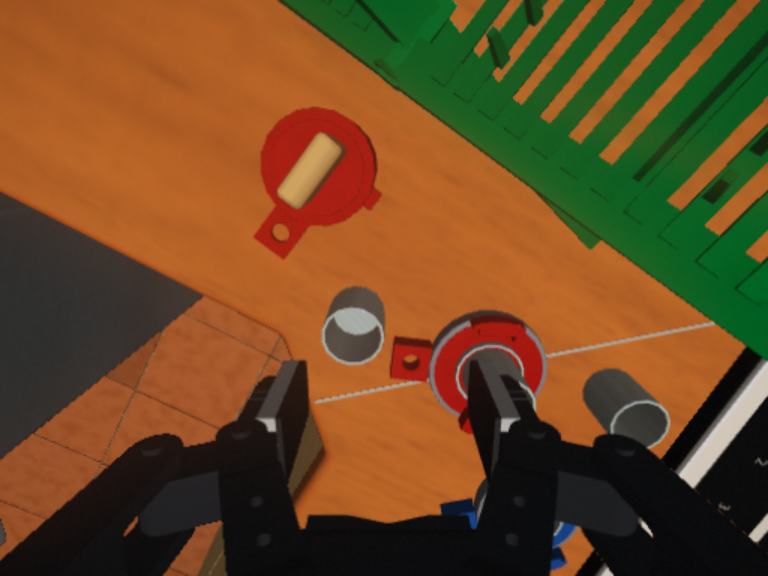

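The pot stands in the ring at (490,375). The rack is up and to the right of the shell, so I'll turn the hand counter-clockwise to keep the wrist camera side away from it.

Emit:
send_rows([
  {"x": 0, "y": 0, "z": 0, "rx": 0, "ry": 0, "rz": -8.3, "grip": -0.3},
  {"x": 0, "y": 0, "z": 0, "rx": 0, "ry": 0, "rz": -8.3, "grip": -0.3},
  {"x": 0, "y": 0, "z": 0, "rx": 0, "ry": 0, "rz": -8.3, "grip": -0.3},
  {"x": 0, "y": 0, "z": 0, "rx": 0, "ry": 0, "rz": -8.3, "grip": -0.3},
  {"x": 0, "y": 0, "z": 0, "rx": 0, "ry": 0, "rz": -8.3, "grip": -0.3},
  {"x": 0, "y": 0, "z": 0, "rx": 0, "ry": 0, "rz": -8.3, "grip": -0.3},
  {"x": 0, "y": 0, "z": 0, "rx": 0, "ry": 0, "rz": -8.3, "grip": -0.3},
  {"x": 0, "y": 0, "z": 0, "rx": 0, "ry": 0, "rz": -8.3, "grip": -0.3},
  {"x": 0, "y": 0, "z": 0, "rx": 0, "ry": 0, "rz": -8.3, "grip": -0.3},
  {"x": 0, "y": 0, "z": 0, "rx": 0, "ry": 0, "rz": -8.3, "grip": -0.3},
  {"x": 0, "y": 0, "z": 0, "rx": 0, "ry": 0, "rz": -8.3, "grip": -0.3},
  {"x": 0, "y": 0, "z": 0, "rx": 0, "ry": 0, "rz": -8.3, "grip": -0.3},
  {"x": 0, "y": 0, "z": 0, "rx": 0, "ry": 0, "rz": -8.3, "grip": -0.3},
  {"x": 0, "y": 0, "z": 0, "rx": 0, "ry": 0, "rz": -8.3, "grip": -0.3},
  {"x": 0, "y": 0, "z": 0, "rx": 0, "ry": 0, "rz": -8.3, "grip": -0.3},
  {"x": 0, "y": 0, "z": 0, "rx": 0, "ry": 0, "rz": -8.3, "grip": -0.3},
  {"x": 0, "y": 0, "z": 0, "rx": 0, "ry": 0, "rz": -7.9, "grip": -0.3},
  {"x": 0, "y": 0, "z": 0, "rx": 0, "ry": 0, "rz": 0, "grip": -0.4},
])

```text
t: 13.5
eef_pos: [0.4922, 0.1012, 0.1512]
tool_rot: [0.0, -0.429, 0.903, -0.0]
contact_force: [-0.6, 0.7, -0.6]
width: 0.701
```

Emit:
send_rows([
  {"x": -0.0099, "y": 0.0232, "z": 0, "rx": 0, "ry": 0, "rz": 0, "grip": -0.4},
  {"x": -0.0099, "y": 0.0232, "z": 0, "rx": 0, "ry": 0, "rz": 0, "grip": -0.4},
  {"x": -0.0099, "y": 0.0231, "z": 0, "rx": 0, "ry": 0, "rz": 0, "grip": -0.4},
  {"x": 0, "y": 0, "z": 0.0, "rx": 0, "ry": 0, "rz": 0, "grip": -0.4},
  {"x": 0, "y": 0, "z": 0, "rx": 0, "ry": 0, "rz": 0, "grip": -0.4},
])

```text
t: 14.0
eef_pos: [0.4572, 0.1686, 0.1513]
tool_rot: [0.0, -0.427, 0.904, -0.0]
contact_force: [-0.2, -0.4, 0.4]
width: 0.698
```

```bash
cat >> h.py <<'E'
def tool(): 
    s=r.state(); A=rot(s['tool_rot']); e=np.array(s['eef_pos']); a=np.arctan2(A[1,1],A[0,1])
    print('tcp',e,'a',round(a,4),'q6',round(s['joint_positions'][5],3),'w',round(s['width']*85,1),'F',np.array(s['contact_force']),'tilt',A[:2,2]); return e,a,A
def to(x,y,z,a=None):
    e,a0,A=tool(); d=A.T@(np.array([x,y,z])-e); print('shift tool',d.round(4),'rz deg',None if a is None else round(np.degrees((a0-a+np.pi)%(2*np.pi)-np.pi),1))
E
python3 - <<'E'
from h import *
c=look(['shell_red_grip','shell_red_hole'])
v=shell(c,'red',[.4573,.1687],.885)
to(v[0],v[1],.060,v[2]+np.pi/2)
E
```

```text
shell_red_grip 0.59 [259. 204.] [0.4556 0.1683]
shell_red_hole 0.97 [261. 126.] [0.4212 0.1295]
shell_red_hole 0.65 [257. 204.] [0.4726 0.1869]
shell_red_hole 0.54 [ 97. 183.] [0.5821 0.0694]
shell red 0.89 [0.4552 0.168  0.8947] resid 0.056
tcp [0.4575 0.1679 0.1513] a 2.4537 q6 -2.238 w 59.6 F [ 0.7661 -0.1946 -0.6922] tilt [ 0.0002 -0.    ]
shift tool [0.0013 0.0019 0.0913] rz deg -0.7
```

Emit:
send_rows([
  {"x": 0.0006, "y": 0.001, "z": 0.02, "rx": 0, "ry": 0, "rz": 0, "grip": -0.4},
  {"x": 0, "y": 0, "z": 0.02, "rx": 0, "ry": 0, "rz": 0, "grip": -0.3},
  {"x": 0, "y": 0, "z": 0.02, "rx": 0, "ry": 0, "rz": 0, "grip": -0.2},
  {"x": 0, "y": 0, "z": 0.02, "rx": 0, "ry": 0, "rz": 0, "grip": -0.2},
  {"x": 0, "y": 0, "z": 0.01, "rx": 0, "ry": 0, "rz": 0, "grip": 0},
  {"x": 0, "y": 0, "z": 0, "rx": 0, "ry": 0, "rz": 0, "grip": 0.4},
  {"x": 0, "y": 0, "z": 0, "rx": 0, "ry": 0, "rz": 0, "grip": 1},
  {"x": 0, "y": 0, "z": 0, "rx": 0, "ry": 0, "rz": 0, "grip": 1},
  {"x": 0, "y": 0, "z": 0, "rx": 0, "ry": 0, "rz": 0, "grip": 1},
  {"x": 0, "y": 0, "z": 0, "rx": 0, "ry": 0, "rz": 0, "grip": 1},
  {"x": 0, "y": 0, "z": 0, "rx": 0, "ry": 0, "rz": 0, "grip": 1},
], force=60)

```text
t: 15.3
eef_pos: [0.4562, 0.1687, 0.0618]
tool_rot: [0.001, -0.428, 0.904, -0.0]
contact_force: [0.5, -1.4, 4.9]
width: 0.151
```

Emit:
send_rows([
  {"x": 0, "y": 0, "z": -0.01, "rx": 0, "ry": 0, "rz": 0, "grip": 1},
  {"x": 0, "y": 0, "z": -0.02, "rx": 0, "ry": 0, "rz": 0, "grip": 1},
  {"x": 0, "y": 0, "z": -0.03, "rx": 0, "ry": 0, "rz": 0, "grip": 1},
  {"x": 0, "y": 0, "z": -0.03, "rx": 0, "ry": 0, "rz": 0, "grip": 1},
  {"x": 0, "y": 0, "z": 0, "rx": 0, "ry": 0, "rz": 4.8, "grip": 1},
  {"x": 0, "y": 0, "z": 0, "rx": 0, "ry": 0, "rz": 4.8, "grip": 1},
  {"x": 0, "y": 0, "z": 0, "rx": 0, "ry": 0, "rz": 0, "grip": 1},
  {"x": 0, "y": 0, "z": 0, "rx": 0, "ry": 0, "rz": 0, "grip": 1},
])

```text
t: 16.1
eef_pos: [0.4557, 0.1687, 0.1516]
tool_rot: [0.0, -0.352, 0.936, -0.0]
contact_force: [-0.4, 0.4, -1.2]
width: 0.148
```

```bash
python3 - <<'E'
from h import *
to(.561,.032,.152,2.285)
E
```

```text
tcp [0.4557 0.1687 0.1516] a 2.2906 q6 -2.072 w 12.6 F [-0.3514  0.3697 -1.1568] tilt [ 0. -0.]
shift tool [ 0.011  -0.1722 -0.0004] rz deg 0.3
```

Emit:
send_rows([
  {"x": 0.0016, "y": -0.0246, "z": 0, "rx": 0, "ry": 0, "rz": 0, "grip": 1},
  {"x": 0.0016, "y": -0.0246, "z": 0, "rx": 0, "ry": 0, "rz": 0, "grip": 1},
  {"x": 0.0016, "y": -0.0246, "z": 0, "rx": 0, "ry": 0, "rz": 0, "grip": 1},
  {"x": 0.0016, "y": -0.0246, "z": 0, "rx": 0, "ry": 0, "rz": 0, "grip": 1},
  {"x": 0.0016, "y": -0.0246, "z": 0, "rx": 0, "ry": 0, "rz": 0, "grip": 1},
  {"x": 0.0015, "y": -0.0246, "z": 0, "rx": 0, "ry": 0, "rz": 0, "grip": 1},
  {"x": 0.0015, "y": -0.0246, "z": 0, "rx": 0, "ry": 0, "rz": 0, "grip": 1},
  {"x": 0, "y": 0, "z": 0, "rx": 0, "ry": 0, "rz": 0, "grip": 1},
  {"x": 0, "y": 0, "z": 0, "rx": 0, "ry": 0, "rz": 0, "grip": 1},
])

```text
t: 17.0
eef_pos: [0.5605, 0.0315, 0.1509]
tool_rot: [-0.0, -0.351, 0.936, 0.0]
contact_force: [-0.4, -0.8, -0.9]
width: 0.15
```

```bash
python3 - <<'E'
from h import *
to(.561,.032,.152,2.285)
c=look([],save='f1')
shell(c,'red',[.561,.032],.715,.090)
E
```

```text
tcp [0.5605 0.0315 0.1509] a 2.2886 q6 -2.35 w 12.7 F [-0.3778 -0.8068 -0.8667] tilt [-0.0011  0.0002]
shift tool [-0.0007  0.     -0.0011] rz deg 0.2
shell red 0.84 [0.5588 0.0311 0.7271] resid 0.306
```

View pics/f1.png

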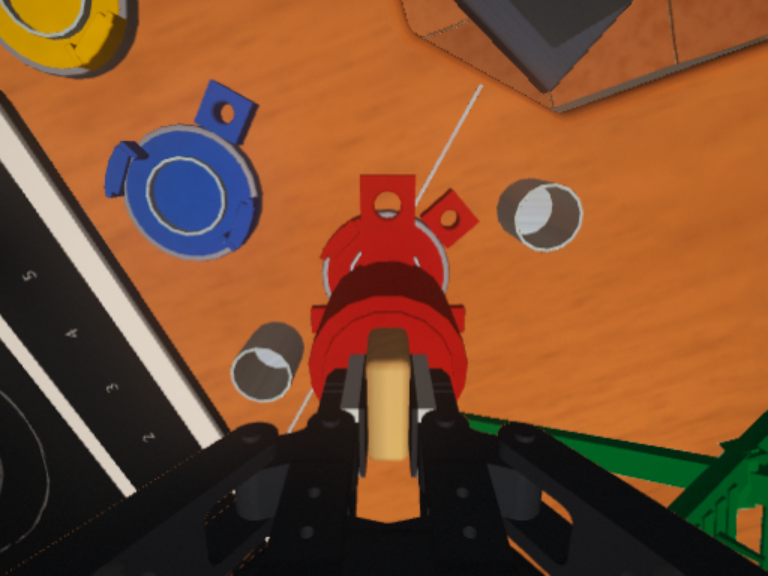

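The shell is held upright on column 388. The base's ear hole is at (450,217), about 50° from the shell's ear hole at (388,203). I'll check the base hole's position before lowering.

```bash
python3 - <<'E'
from h import *
c=camera('wrist')
print('basehole',world(c,[[450/1.5-.2,217/1.5-.2]],.014)[0],'expect',R2(-.15)@[-.054,0]+[.561,.032])
print('shellhole',world(c,[[388/1.5-.2,202/1.5-.2]],.1509-.0618+.006)[0],'expect',R2(.718)@[-.054,0]+[.5605,.0315])
print(np.array(models.tip_of('base_red_hole','wrist')[0]['at'])*[768,576],np.array(models.tip_of('shell_red_hole','wrist')[0]['at'])*[768,576])
E
```

```text
basehole [0.5063 0.037  0.014 ] expect [0.5076 0.0401]
shellhole [ 0.5179 -0.0039  0.0951] expect [ 0.5198 -0.004 ]
[449.4336 218.5344] [384.6144 208.3392]
```

Emit:
send_rows([
  {"x": 0, "y": 0, "z": 0.02, "rx": 0, "ry": 0, "rz": 0, "grip": 1},
  {"x": 0, "y": 0, "z": 0.01, "rx": 0, "ry": 0, "rz": 0, "grip": 1},
  {"x": 0, "y": 0, "z": 0.008, "rx": 0, "ry": 0, "rz": 0, "grip": 1},
  {"x": 0, "y": 0, "z": 0.008, "rx": 0, "ry": 0, "rz": 0, "grip": 1},
  {"x": 0, "y": 0, "z": 0.008, "rx": 0, "ry": 0, "rz": 0, "grip": 1},
  {"x": 0, "y": 0, "z": 0.006, "rx": 0, "ry": 0, "rz": 0, "grip": 1},
  {"x": 0, "y": 0, "z": 0, "rx": 0, "ry": 0, "rz": 0, "grip": 1},
  {"x": 0, "y": 0, "z": 0, "rx": 0, "ry": 0, "rz": 0, "grip": 1},
])

```text
t: 18.05
eef_pos: [0.5609, 0.0317, 0.0914]
tool_rot: [0.0, -0.351, 0.936, -0.0]
contact_force: [-0.1, 0.2, -0.7]
width: 0.149
```

Emit:
send_rows([
  {"x": 0, "y": 0, "z": 0.005, "rx": 0, "ry": 0, "rz": 0, "grip": 1},
  {"x": 0, "y": 0, "z": 0.004, "rx": 0, "ry": 0, "rz": 0, "grip": 1},
  {"x": 0, "y": 0, "z": 0.003, "rx": 0, "ry": 0, "rz": 0, "grip": 1},
  {"x": 0, "y": 0, "z": 0.001, "rx": 0, "ry": 0, "rz": 0, "grip": 1},
  {"x": 0, "y": 0, "z": 0, "rx": 0, "ry": 0, "rz": 0, "grip": 1},
  {"x": 0, "y": 0, "z": 0, "rx": 0, "ry": 0, "rz": 0, "grip": 1},
])

```text
t: 18.65
eef_pos: [0.5608, 0.0317, 0.0784]
tool_rot: [0.0, -0.351, 0.936, -0.0]
contact_force: [0.0, 0.3, -0.9]
width: 0.154
```

Emit:
send_rows([
  {"x": 0, "y": 0, "z": 0.0015, "rx": 0, "ry": 0, "rz": 0, "grip": 1},
  {"x": 0, "y": 0, "z": 0.001, "rx": 0, "ry": 0, "rz": 0, "grip": 1},
  {"x": 0, "y": 0, "z": 0, "rx": 0, "ry": 0, "rz": 0, "grip": 1},
  {"x": 0, "y": 0, "z": 0, "rx": 0, "ry": 0, "rz": 0, "grip": 1},
])

```text
t: 19.05
eef_pos: [0.5609, 0.0317, 0.0759]
tool_rot: [0.0, -0.351, 0.936, -0.0]
contact_force: [0.3, -0.5, 0.3]
width: 0.145
```

Emit:
send_rows([
  {"x": 0, "y": 0, "z": 0, "rx": 0, "ry": 0, "rz": 4, "grip": 1},
  {"x": 0, "y": 0, "z": 0, "rx": 0, "ry": 0, "rz": 4, "grip": 1},
  {"x": 0, "y": 0, "z": 0, "rx": 0, "ry": 0, "rz": 4, "grip": 1},
  {"x": 0, "y": 0, "z": 0, "rx": 0, "ry": 0, "rz": 4, "grip": 1},
  {"x": 0, "y": 0, "z": 0, "rx": 0, "ry": 0, "rz": 4, "grip": 1},
  {"x": 0, "y": 0, "z": 0, "rx": 0, "ry": 0, "rz": 4, "grip": 1},
  {"x": 0, "y": 0, "z": 0, "rx": 0, "ry": 0, "rz": 4, "grip": 1},
  {"x": 0, "y": 0, "z": 0, "rx": 0, "ry": 0, "rz": 4, "grip": 1},
  {"x": 0, "y": 0, "z": 0, "rx": 0, "ry": 0, "rz": 4, "grip": 1},
  {"x": 0, "y": 0, "z": 0, "rx": 0, "ry": 0, "rz": 4, "grip": 1},
  {"x": 0, "y": 0, "z": 0, "rx": 0, "ry": 0, "rz": 3, "grip": 1},
  {"x": 0, "y": 0, "z": 0, "rx": 0, "ry": 0, "rz": 0, "grip": 1},
  {"x": 0, "y": 0, "z": 0, "rx": 0, "ry": 0, "rz": 0, "grip": 1},
])

```text
t: 20.35
eef_pos: [0.5609, 0.0317, 0.0759]
tool_rot: [0.0, 0.016, 1.0, 0.0]
contact_force: [0.4, -0.0, -0.3]
width: 0.146
```

```bash
python3 - <<'E'
from h import *
tool(); print(r.state()['torque']); c=look([],save='f2')
for k in('base_red_hole','shell_red_hole'): print(k,[np.array(t['at'])*[768,576] for t in models.tip_of(k,'wrist')[:2]])
E
```

```text
tcp [0.5609 0.0317 0.0759] a 1.5391 q6 -1.6 w 12.4 F [ 0.386  -0.0247 -0.2815] tilt [0.0003 0.    ]
[ 0.106  -0.0462  0.0646]
base_red_hole [array([397.5168, 202.176 ])]
shell_red_hole [array([386.5344, 203.2704])]
```

View pics/f2.png

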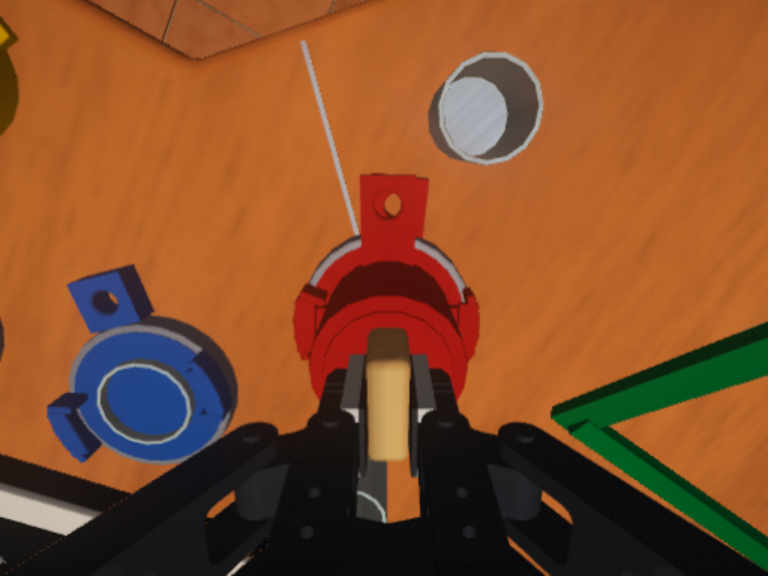

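The shell is under the hooks. The base hole shows to the right of the shell hole, at (395,203) against (388,203), so a few more degrees clockwise are needed.

Emit:
send_rows([
  {"x": 0, "y": 0, "z": 0, "rx": 0, "ry": 0, "rz": 2, "grip": 1},
  {"x": 0, "y": 0, "z": 0, "rx": 0, "ry": 0, "rz": 2, "grip": 1},
  {"x": 0, "y": 0, "z": 0, "rx": 0, "ry": 0, "rz": 1, "grip": 1},
  {"x": 0, "y": 0, "z": 0, "rx": 0, "ry": 0, "rz": 0, "grip": 1},
  {"x": 0, "y": 0, "z": 0, "rx": 0, "ry": 0, "rz": 0, "grip": 1},
])

```text
t: 21.0
eef_pos: [0.5608, 0.0317, 0.0758]
tool_rot: [0.0, 0.06, 0.998, 0.0]
contact_force: [-1.5, 1.1, 1.0]
width: 0.151
```

```bash
python3 - <<'E'
from h import *
tool(); print(r.state()['torque'])
E
```

```text
tcp [0.5608 0.0317 0.0758] a 1.4512 q6 -1.512 w 12.8 F [-1.4914  1.1339  1.0404] tilt [0.0001 0.    ]
[0.0821 0.1395 0.0686]
```

Emit:
send_rows([
  {"x": 0, "y": 0, "z": 0, "rx": 0, "ry": 0, "rz": 1, "grip": 1},
  {"x": 0, "y": 0, "z": 0, "rx": 0, "ry": 0, "rz": 1, "grip": 1},
  {"x": 0, "y": 0, "z": 0, "rx": 0, "ry": 0, "rz": 1, "grip": 1},
  {"x": 0, "y": 0, "z": 0, "rx": 0, "ry": 0, "rz": 0, "grip": 1},
])

```text
t: 21.4
eef_pos: [0.5615, 0.0315, 0.076]
tool_rot: [0.001, 0.087, 0.996, -0.0]
contact_force: [4.0, -2.1, -0.5]
width: 0.148
```

```bash
python3 - <<'E'
from h import *
tool(); print(r.state()['torque'])
c=look([],save='f3'); im=cv2.imread('pics/f3.png')[150:350,280:500]; cv2.imwrite('pics/f3c.png',cv2.resize(im,None,fx=2,fy=2))
E
```

```text
tcp [0.5615 0.0315 0.076 ] a 1.3973 q6 -1.458 w 12.5 F [ 3.984  -2.1434 -0.4822] tilt [ 0.0015 -0.0003]
[-0.2561 -0.6553  0.1688]
```

View pics/f3c.png

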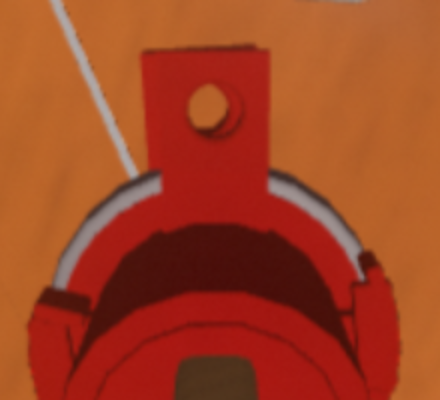

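The holes now nearly coincide: the opening is at crop (208,108), inside the mouth at (215,108), and side force has started to build at the stop. I'll release and rise.

Emit:
send_rows([
  {"x": 0, "y": 0, "z": 0, "rx": 0, "ry": 0, "rz": 0, "grip": 0.3},
  {"x": 0, "y": 0, "z": 0, "rx": 0, "ry": 0, "rz": 0, "grip": 0.0},
  {"x": 0, "y": 0, "z": 0, "rx": 0, "ry": 0, "rz": 0, "grip": 0.0},
  {"x": 0, "y": 0, "z": -0.02, "rx": 0, "ry": 0, "rz": 0, "grip": 0.0},
  {"x": 0, "y": 0, "z": -0.03, "rx": 0, "ry": 0, "rz": 0, "grip": 0.0},
  {"x": 0, "y": 0, "z": -0.03, "rx": 0, "ry": 0, "rz": 0, "grip": -0.2},
  {"x": 0.02, "y": 0, "z": 0, "rx": 0, "ry": 0, "rz": 0, "grip": -0.4},
  {"x": 0.02, "y": 0.01, "z": 0, "rx": 0, "ry": 0, "rz": 0, "grip": -0.4},
  {"x": 0.02, "y": 0.01, "z": 0, "rx": 0, "ry": 0, "rz": 0, "grip": -0.4},
  {"x": 0.02, "y": 0.01, "z": 0, "rx": 0, "ry": 0, "rz": 0, "grip": -0.4},
  {"x": 0, "y": 0, "z": 0, "rx": 0, "ry": 0, "rz": 0, "grip": -0.4},
  {"x": 0, "y": 0, "z": 0, "rx": 0, "ry": 0, "rz": 0, "grip": -0.4},
])

```text
t: 22.65
eef_pos: [0.4873, 0.0751, 0.156]
tool_rot: [0.0, 0.086, 0.996, 0.0]
contact_force: [0.9, 0.5, -0.1]
width: 0.696
```

```bash
python3 - <<'E'
from h import *
tool(); 
c=look([],save='g1'); shell(c,'red',[.561,.032],-.15,.014); pots(c)
for k in('base_red_hole','shell_red_hole'): print(k,tips(k,c,'wrist',.020,2))
E
```

```text
tcp [0.4873 0.0751 0.156 ] a 1.3987 q6 -1.38 w 59.2 F [ 0.8506  0.5318 -0.0986] tilt [ 0.0004 -0.    ]
shell red 0.69 [ 0.5608  0.0328 -0.1598] resid 0.108
pot 0.44 [ 24. 182.] [ 0.4513 -0.1442] iou 0.664
base_red_hole [(0.84, array([229., 207.]), array([0.5054, 0.0429]))]
shell_red_hole [(0.55, array([227., 209.]), array([0.5071, 0.0407])), (0.55, array([266., 260.]), array([0.5702, 0.0697]))]
```

View pics/g1.png

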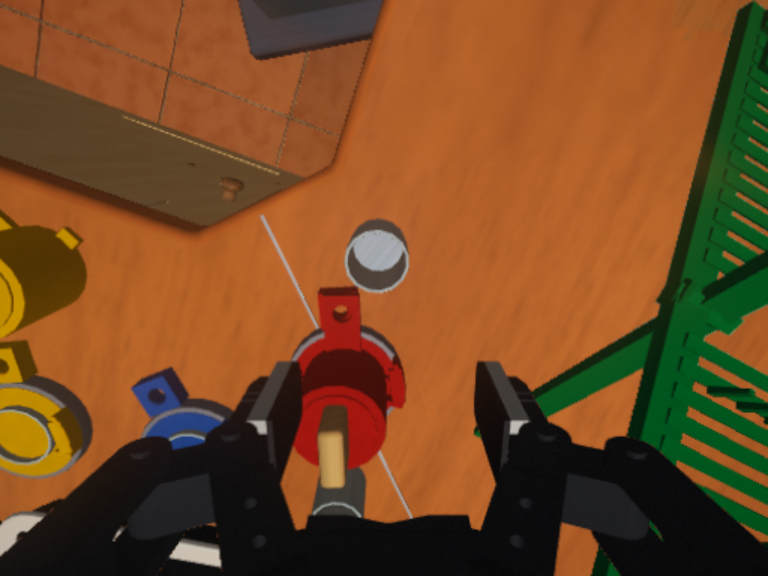

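The red shell is home (fit 0.5608, 0.0328, yaw -0.16). The pot for yellow shows with its rim centred at (377,261), which the network missed. I'll retry it and also fit the rim by hand.

```bash
python3 - <<'E'
from h import *
c=camera('wrist'); pots(c); p=world(c,[[377/1.5-.2,261/1.5-.2]],.046)[0]; print(p)
g=cv2.cvtColor(c['frame'],cv2.COLOR_BGR2HSV)[...,1]<90
n,l,st,ce=cv2.connectedComponentsWithStats(g.astype(np.uint8)); k=l[165,250]; print(k,st[k]); 
m=(l==k)&(k>0); print(fitcyl(c,m,p[:2],.019,0,.046))
to(p[0],p[1],.10)
E
```

```text
pot 0.5 [228. 265.] [0.5714 0.0227] iou 0.352
[0.4704 0.0716 0.046 ]
29 [ 230  147   43   48 1619]
(array([0.4707, 0.0717]), np.float64(0.9130597295515972))
tcp [0.4874 0.0747 0.1557] a 1.3975 q6 -1.379 w 59.0 F [ 0.3402 -0.1524 -0.0935] tilt [-0.0001 -0.    ]
shift tool [ 0.0162 -0.006   0.0557] rz deg None
```

Emit:
send_rows([
  {"x": 0.015, "y": -0.006, "z": 0.02, "rx": 0, "ry": 0, "rz": 0, "grip": -0.4},
  {"x": 0, "y": 0, "z": 0.03, "rx": 0, "ry": 0, "rz": 0, "grip": -0.4},
  {"x": 0, "y": 0, "z": 0.03, "rx": 0, "ry": 0, "rz": 0, "grip": -0.4},
  {"x": 0, "y": 0, "z": 0.03, "rx": 0, "ry": 0, "rz": 0, "grip": -0.4},
  {"x": 0, "y": 0, "z": 0.02, "rx": 0, "ry": 0, "rz": 0, "grip": -0.4},
  {"x": 0, "y": 0, "z": 0.01, "rx": 0, "ry": 0, "rz": 0, "grip": -0.4},
  {"x": 0, "y": 0, "z": 0, "rx": 0, "ry": 0, "rz": 0, "grip": -0.2},
  {"x": 0, "y": 0, "z": 0, "rx": 0, "ry": 0, "rz": 0, "grip": 0.2},
  {"x": 0, "y": 0, "z": 0, "rx": 0, "ry": 0, "rz": 0, "grip": 1},
  {"x": 0, "y": 0, "z": 0, "rx": 0, "ry": 0, "rz": 0, "grip": 1},
  {"x": 0, "y": 0, "z": 0, "rx": 0, "ry": 0, "rz": 0, "grip": 1},
  {"x": 0, "y": 0, "z": 0, "rx": 0, "ry": 0, "rz": 0, "grip": 1},
], force=30)

```text
t: 24.2
eef_pos: [0.4717, 0.0717, 0.0165]
tool_rot: [0.001, 0.086, 0.996, 0.0]
contact_force: [-1.6, 0.3, 7.6]
width: 0.425
```

Emit:
send_rows([
  {"x": 0, "y": 0, "z": -0.02, "rx": 0, "ry": 0, "rz": 0, "grip": 1},
  {"x": 0, "y": 0, "z": -0.03, "rx": 0, "ry": 0, "rz": 0, "grip": 1},
  {"x": 0, "y": 0, "z": -0.03, "rx": 0, "ry": 0, "rz": 0, "grip": 1},
  {"x": 0, "y": 0, "z": -0.03, "rx": 0, "ry": 0, "rz": 0, "grip": 1},
  {"x": 0, "y": 0, "z": -0.03, "rx": 0, "ry": 0, "rz": 0, "grip": 1},
  {"x": 0, "y": 0, "z": 0, "rx": 0, "ry": 0, "rz": 0, "grip": 1},
])

```text
t: 24.8
eef_pos: [0.4726, 0.0718, 0.1592]
tool_rot: [0.003, 0.086, 0.996, 0.0]
contact_force: [0.3, 1.1, -0.9]
width: 0.424
```

```bash
python3 - <<'E'
from h import *
to(.557,-.205,.14,0)
to(.557,-.205,.14,1.40)
c=camera('wrist'); base(c,'yellow',[.557,-.205],-.1)
E
```

```text
tcp [0.4726 0.0718 0.1592] a 1.3982 q6 -1.386 w 36.1 F [ 0.2642  1.0573 -0.942 ] tilt [0.0062 0.0001]
shift tool [-0.1306 -0.2582  0.0197] rz deg 80.1
tcp [0.4726 0.0718 0.1592] a 1.3982 q6 -1.386 w 36.1 F [ 0.2642  1.0573 -0.942 ] tilt [0.0062 0.0001]
shift tool [-0.1306 -0.2582  0.0197] rz deg -0.1
base yellow [ 0.5597 -0.2059 -0.0894] resid 0.587
```

Emit:
send_rows([
  {"x": -0.0163, "y": -0.0323, "z": 0, "rx": 0, "ry": 0, "rz": 0, "grip": 1},
  {"x": -0.0163, "y": -0.0323, "z": 0, "rx": 0, "ry": 0, "rz": 0, "grip": 1},
  {"x": -0.0163, "y": -0.0323, "z": 0, "rx": 0, "ry": 0, "rz": 0, "grip": 1},
  {"x": -0.0163, "y": -0.0323, "z": 0, "rx": 0, "ry": 0, "rz": 0, "grip": 1},
  {"x": -0.0163, "y": -0.0323, "z": 0, "rx": 0, "ry": 0, "rz": 0, "grip": 1},
  {"x": -0.0163, "y": -0.0323, "z": 0, "rx": 0, "ry": 0, "rz": 0, "grip": 1},
  {"x": -0.0163, "y": -0.0323, "z": 0, "rx": 0, "ry": 0, "rz": 0, "grip": 1},
  {"x": -0.0163, "y": -0.0323, "z": 0, "rx": 0, "ry": 0, "rz": 0, "grip": 1},
  {"x": 0, "y": 0, "z": 0, "rx": 0, "ry": 0, "rz": 8, "grip": 1},
  {"x": 0, "y": 0, "z": 0, "rx": 0, "ry": 0, "rz": 8, "grip": 1},
  {"x": 0, "y": 0, "z": 0, "rx": 0, "ry": 0, "rz": 8, "grip": 1},
  {"x": 0, "y": 0, "z": 0, "rx": 0, "ry": 0, "rz": 8, "grip": 1},
  {"x": 0, "y": 0, "z": 0, "rx": 0, "ry": 0, "rz": 8, "grip": 1},
  {"x": 0, "y": 0, "z": 0, "rx": 0, "ry": 0, "rz": 8, "grip": 1},
  {"x": 0, "y": 0, "z": 0, "rx": 0, "ry": 0, "rz": 8, "grip": 1},
  {"x": 0, "y": 0, "z": 0, "rx": 0, "ry": 0, "rz": 8, "grip": 1},
  {"x": 0, "y": 0, "z": 0, "rx": 0, "ry": 0, "rz": 8, "grip": 1},
  {"x": 0, "y": 0, "z": 0, "rx": 0, "ry": 0, "rz": 8, "grip": 1},
  {"x": 0, "y": 0, "z": 0, "rx": 0, "ry": 0, "rz": 0, "grip": 1},
  {"x": 0, "y": 0, "z": 0, "rx": 0, "ry": 0, "rz": 0, "grip": 1},
])

```text
t: 26.85
eef_pos: [0.555, -0.2052, 0.1548]
tool_rot: [-0.001, 0.705, 0.709, -0.0]
contact_force: [-0.0, 0.3, -0.6]
width: 0.423
```

Emit:
send_rows([
  {"x": 0, "y": 0, "z": 0.03, "rx": 0, "ry": 0, "rz": 0, "grip": 1},
  {"x": 0, "y": 0, "z": 0.03, "rx": 0, "ry": 0, "rz": 0, "grip": 1},
  {"x": 0, "y": 0, "z": 0.03, "rx": 0, "ry": 0, "rz": 0, "grip": 1},
  {"x": 0, "y": 0, "z": 0, "rx": 0, "ry": 0, "rz": 0, "grip": 1},
  {"x": 0, "y": 0, "z": 0, "rx": 0, "ry": 0, "rz": 0, "grip": 1},
])

```text
t: 27.35
eef_pos: [0.5554, -0.2053, 0.0659]
tool_rot: [-0.0, 0.706, 0.708, -0.0]
contact_force: [0.0, -0.5, -0.2]
width: 0.428
```

```bash
cat > potcheck.py <<'E'
import sys
from h import *
col=sys.argv[1]; e,a,A=tool(); c=look([],save=sys.argv[2]); z=e[2]-.0167
for s in models.silhouettes('pot_1_mid','wrist')[:4]:
    v=np.argwhere(s['pixels']).mean(0)[::-1]
    if abs(v[0]-258)<25: print('held pot',*fitcyl(c,s['pixels'],world(c,[v],z+.023)[0][:2],.019,z,z+.046))
base(c,col,[.557,-.205],-.1)
# plate+ring from colour: ring outer edge, upper visible part by hand
E
python3 potcheck.py yellow g2
```

```text
tcp [ 0.5554 -0.2053  0.0659] a 0.0037 q6 -0.469 w 36.4 F [ 0.0235 -0.5307 -0.1955] tilt [-0.0008  0.0005]
base yellow [ 0.5609 -0.2082 -0.1066] resid 0.997
```

View pics/g2.png

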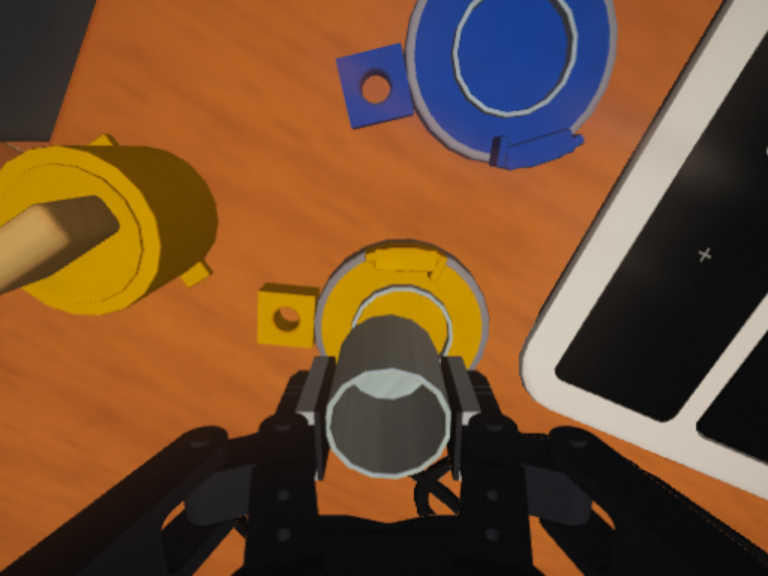

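```bash
python3 - <<'E'
from h import *
c=camera('wrist'); e,a,A=tool()
print('ring',world(c,[[402.5/1.5-.2,332/1.5-.2]],.020)[0],'rim',world(c,[[388/1.5-.2,423/1.5-.2]],e[2]+.0295)[0],'hole',world(c,[[287/1.5-.2,319/1.5-.2]],.014)[0])
# ring top point & plate top point checks
print('ringtop',world(c,[[402/1.5,287/1.5]],.020)[0][1]-.0235,'plate l/r',world(c,[[316/1.5,320/1.5],[488/1.5,320/1.5]],.014)[:,:2])
g=cv2.cvtColor(c['frame'],cv2.COLOR_BGR2HSV); 
E
```

```text
tcp [ 0.556  -0.2056  0.0673] a 0.0026 q6 -0.468 w 36.0 F [-0.5124 -0.0984 -0.5909] tilt [ 0.0021 -0.001 ]
ring [ 0.5624 -0.2071  0.02  ] rim [ 0.5557 -0.2029  0.0968] hole [ 0.5091 -0.2033  0.014 ]
ringtop -0.20935258977834645 plate l/r [[ 0.5226 -0.2039]
 [ 0.6024 -0.2036]]
```

Emit:
send_rows([
  {"x": -0.005, "y": 0.0067, "z": 0.004, "rx": 0, "ry": 0, "rz": 0, "grip": 1},
  {"x": 0, "y": 0, "z": 0.008, "rx": 0, "ry": 0, "rz": 0, "grip": 1},
  {"x": 0, "y": 0, "z": 0.008, "rx": 0, "ry": 0, "rz": 0, "grip": 1},
  {"x": 0, "y": 0, "z": 0, "rx": 0, "ry": 0, "rz": 0, "grip": 1},
  {"x": 0, "y": 0, "z": 0, "rx": 0, "ry": 0, "rz": 0, "grip": 1},
])

```text
t: 28.0
eef_pos: [0.5619, -0.2102, 0.0454]
tool_rot: [-0.0, 0.706, 0.708, -0.0]
contact_force: [0.2, 0.0, 0.0]
width: 0.426
```

```bash
python3 - <<'E'
from h import *
tool(); c=camera('wrist'); im=c['frame'][140:330,160:370]; cv2.imwrite('pics/g3.png',cv2.resize(im,None,fx=3.6,fy=3,interpolation=cv2.INTER_CUBIC))
E
```

```text
tcp [ 0.5619 -0.2102  0.0454] a 0.0019 q6 -0.47 w 36.2 F [0.1632 0.0047 0.0445] tilt [-0.0008  0.0004]
```

View pics/g3.png

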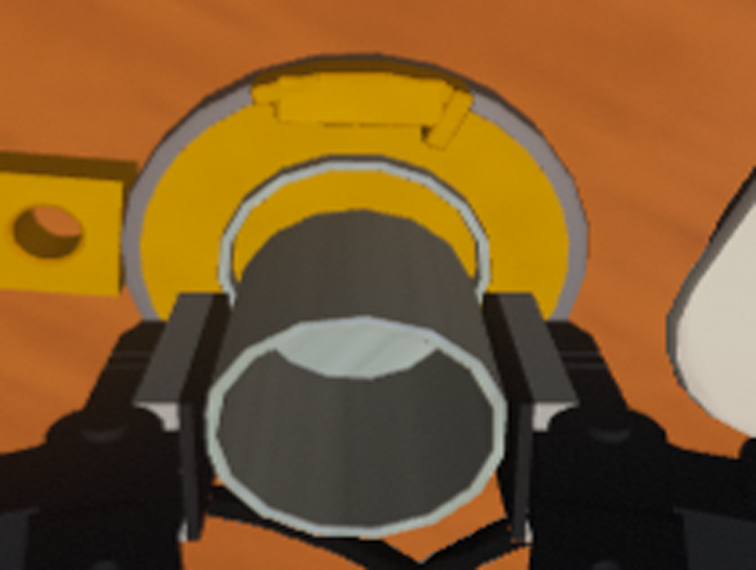

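```bash
python3 - <<'E'
from h import *
c=camera('wrist'); P=lambda x,y:[160+(x+.5)/3.6-.5,140+(y+.5)/3-.5]
print('pot y',world(c,[P(362,210)],.0287)[0][1]-.019,'rim',[world(c,[P(356,v)],.0747)[0][1] for v in(318,538)])
print('ring y in/out/top',world(c,[P(356,169)],.020)[0][1]-.0215,world(c,[P(356,157)],.020)[0][1]-.0235)
print('x',world(c,[P(218,245),P(491,245)],.020)[:,0].mean(),world(c,[P(207,425),P(506,425)],.0747)[:,0].mean())
E
```

```text
pot y -0.2109487729657822 rim [np.float64(-0.1905676259963529), np.float64(-0.22739844261870756)]
ring y in/out/top -0.20818361420951678 -0.20772707085522849
x 0.56153191916294 0.5618650620198686
```

Emit:
send_rows([
  {"x": 0.0015, "y": 0, "z": 0.003, "rx": 0, "ry": 0, "rz": 0, "grip": 1},
  {"x": 0, "y": 0, "z": 0.004, "rx": 0, "ry": 0, "rz": 0, "grip": 1},
  {"x": 0, "y": 0, "z": 0.003, "rx": 0, "ry": 0, "rz": 0, "grip": 1},
  {"x": 0, "y": 0, "z": 0.002, "rx": 0, "ry": 0, "rz": 0, "grip": 1},
  {"x": 0, "y": 0, "z": 0.0015, "rx": 0, "ry": 0, "rz": 0, "grip": 1},
  {"x": 0, "y": 0, "z": 0, "rx": 0, "ry": 0, "rz": 0, "grip": 1},
  {"x": 0, "y": 0, "z": 0, "rx": 0, "ry": 0, "rz": 0, "grip": 1},
])

```text
t: 28.8
eef_pos: [0.5621, -0.2088, 0.0323]
tool_rot: [0.0, 0.706, 0.708, 0.0]
contact_force: [0.2, 0.1, -0.2]
width: 0.43
```

Emit:
send_rows([
  {"x": 0, "y": 0, "z": 0.0008, "rx": 0, "ry": 0, "rz": 0, "grip": 1},
  {"x": 0, "y": 0, "z": 0, "rx": 0, "ry": 0, "rz": 0, "grip": 0.0},
  {"x": 0, "y": 0, "z": 0, "rx": 0, "ry": 0, "rz": 0, "grip": -0.2},
  {"x": 0, "y": 0, "z": 0, "rx": 0, "ry": 0, "rz": 0, "grip": -0.3},
  {"x": 0, "y": 0, "z": 0, "rx": 0, "ry": 0, "rz": 0, "grip": -0.3},
  {"x": 0, "y": 0, "z": -0.02, "rx": 0, "ry": 0, "rz": 0, "grip": -0.3},
  {"x": 0, "y": 0, "z": -0.03, "rx": 0, "ry": 0, "rz": 0, "grip": -0.3},
  {"x": 0, "y": 0, "z": -0.04, "rx": 0, "ry": 0, "rz": 0, "grip": -0.3},
  {"x": 0, "y": 0, "z": -0.04, "rx": 0, "ry": 0, "rz": 0, "grip": -0.3},
  {"x": 0.01, "y": -0.025, "z": 0, "rx": 0, "ry": 0, "rz": 0, "grip": -0.3},
  {"x": 0.01, "y": -0.025, "z": 0, "rx": 0, "ry": 0, "rz": 0, "grip": -0.3},
  {"x": 0.01, "y": -0.025, "z": 0, "rx": 0, "ry": 0, "rz": 0, "grip": -0.3},
  {"x": 0.01, "y": -0.025, "z": 0, "rx": 0, "ry": 0, "rz": 0, "grip": -0.3},
  {"x": 0, "y": 0, "z": 0, "rx": 0, "ry": 0, "rz": 0, "grip": -0.3},
  {"x": 0, "y": 0, "z": 0, "rx": 0, "ry": 0, "rz": 0, "grip": -0.3},
])

```text
t: 30.3
eef_pos: [0.4624, -0.1692, 0.162]
tool_rot: [0.001, 0.707, 0.708, 0.0]
contact_force: [0.7, -0.3, 0.4]
width: 0.65
```

```bash
python3 - <<'E'
from h import *
tool(); c=look([],save='h1')
for k in('shell_yellow_grip','shell_yellow_hole'): print(k,tips(k,c,'wrist',.078 if 'grip' in k else .006,2))
v=shell(c,'yellow',[.444,-.163],.6)
to(v[0],v[1],.12,v[2]+np.pi/2)
E
```

```text
tcp [ 0.4624 -0.1692  0.162 ] a 0.0016 q6 -0.487 w 55.2 F [ 0.6709 -0.3379  0.4225] tilt [ 0.0012 -0.0006]
shell_yellow_grip [(0.59, array([240., 185.]), array([ 0.4478, -0.1554]))]
shell_yellow_hole [(0.72, array([199., 193.]), array([ 0.4006, -0.1853]))]
shell yellow 0.6 [ 0.4475 -0.1554  0.5491] resid 0.047
tcp [ 0.4627 -0.1693  0.1614] a 0.0017 q6 -0.487 w 55.2 F [ 0.1695 -0.3889  0.0632] tilt [ 0.0004 -0.0001]
shift tool [ 0.0139 -0.0152  0.0414] rz deg -121.4
```

View pics/h1.png

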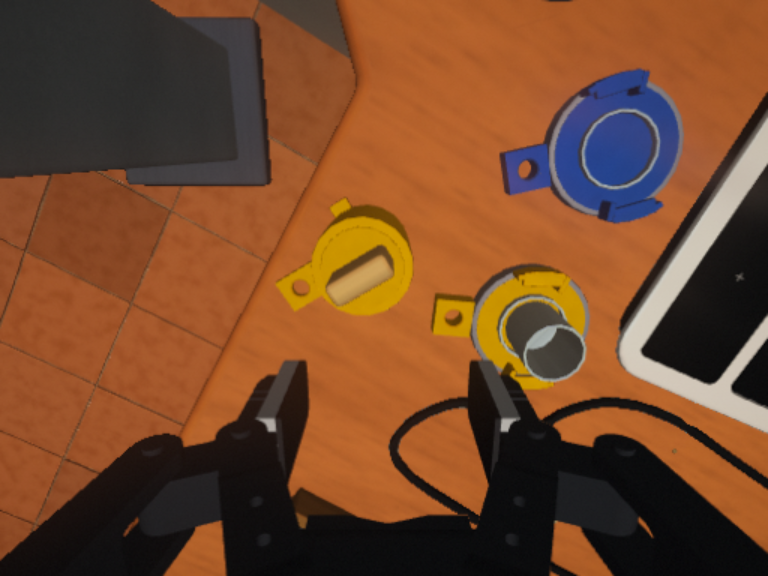

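The pot is seated in the yellow base at (545,345), and the yellow shell is at (360,265) with its ear at (300,288). I'll turn the hand clockwise, since the other way runs into the joint 6 limit, and hover.

Emit:
send_rows([
  {"x": 0, "y": 0, "z": 0, "rx": 0, "ry": 0, "rz": 8.4, "grip": -0.4},
  {"x": 0, "y": 0, "z": 0, "rx": 0, "ry": 0, "rz": 8.4, "grip": -0.4},
  {"x": 0, "y": 0, "z": 0, "rx": 0, "ry": 0, "rz": 8.4, "grip": -0.4},
  {"x": 0, "y": 0, "z": 0, "rx": 0, "ry": 0, "rz": 8.4, "grip": -0.4},
  {"x": 0, "y": 0, "z": 0, "rx": 0, "ry": 0, "rz": 8.4, "grip": -0.4},
  {"x": 0, "y": 0, "z": 0, "rx": 0, "ry": 0, "rz": 8.4, "grip": -0.4},
  {"x": 0, "y": 0, "z": 0, "rx": 0, "ry": 0, "rz": 8.2, "grip": -0.4},
  {"x": -0.0057, "y": -0.0198, "z": 0, "rx": 0, "ry": 0, "rz": 0, "grip": -0.4},
  {"x": 0, "y": 0, "z": 0.01, "rx": 0, "ry": 0, "rz": 0, "grip": -0.4},
  {"x": 0, "y": 0, "z": 0, "rx": 0, "ry": 0, "rz": 0, "grip": -0.4},
  {"x": 0, "y": 0, "z": 0, "rx": 0, "ry": 0, "rz": 0, "grip": -0.4},
])

```text
t: 31.6
eef_pos: [0.4474, -0.1555, 0.1512]
tool_rot: [-0.0, 0.962, 0.272, -0.0]
contact_force: [-0.3, 0.2, -0.7]
width: 0.702
```

```bash
python3 - <<'E'
from h import *
for i in range(2):
    c=look([]); v=shell(c,'yellow',[.4475,-.155],.55)
to(v[0],v[1],.061,v[2]-np.pi/2)
E
```

```text
shell yellow 0.8 [ 0.4481 -0.1559  0.5506] resid 0.071
shell yellow 0.57 [ 0.4481 -0.1559  0.5451] resid 0.056
tcp [ 0.4471 -0.1553  0.1516] a -1.0211 q6 0.547 w 59.6 F [ 0.1454 -0.5339 -0.7904] tilt [ 0.0003 -0.0001]
shift tool [0.0005 0.001  0.0906] rz deg 0.3
```

Emit:
send_rows([
  {"x": 0.0003, "y": 0.0006, "z": 0.02, "rx": 0, "ry": 0, "rz": 0, "grip": -0.4},
  {"x": 0, "y": 0, "z": 0.02, "rx": 0, "ry": 0, "rz": 0, "grip": -0.3},
  {"x": 0, "y": 0, "z": 0.02, "rx": 0, "ry": 0, "rz": 0, "grip": -0.2},
  {"x": 0, "y": 0, "z": 0.02, "rx": 0, "ry": 0, "rz": 0, "grip": -0.2},
  {"x": 0, "y": 0, "z": 0.01, "rx": 0, "ry": 0, "rz": 0, "grip": 0},
  {"x": 0, "y": 0, "z": 0, "rx": 0, "ry": 0, "rz": 0, "grip": 0.4},
  {"x": 0, "y": 0, "z": 0, "rx": 0, "ry": 0, "rz": 0, "grip": 1},
  {"x": 0, "y": 0, "z": 0, "rx": 0, "ry": 0, "rz": 0, "grip": 1},
  {"x": 0, "y": 0, "z": 0, "rx": 0, "ry": 0, "rz": 0, "grip": 1},
  {"x": 0, "y": 0, "z": 0, "rx": 0, "ry": 0, "rz": 0, "grip": 1},
  {"x": 0, "y": 0, "z": 0, "rx": 0, "ry": 0, "rz": 0, "grip": 1},
], force=60)

```text
t: 32.9
eef_pos: [0.4476, -0.1555, 0.0619]
tool_rot: [0.0, 0.962, 0.271, 0.0]
contact_force: [0.1, -0.8, 1.5]
width: 0.152
```

Emit:
send_rows([
  {"x": 0, "y": 0, "z": -0.01, "rx": 0, "ry": 0, "rz": 0, "grip": 1},
  {"x": 0, "y": 0, "z": -0.02, "rx": 0, "ry": 0, "rz": 0, "grip": 1},
  {"x": 0, "y": 0, "z": -0.03, "rx": 0, "ry": 0, "rz": 0, "grip": 1},
  {"x": 0, "y": 0, "z": -0.03, "rx": 0, "ry": 0, "rz": 0, "grip": 1},
  {"x": 0, "y": 0, "z": 0, "rx": 0, "ry": 0, "rz": -6.5, "grip": 1},
  {"x": 0, "y": 0, "z": 0, "rx": 0, "ry": 0, "rz": -6.5, "grip": 1},
  {"x": 0, "y": 0, "z": 0, "rx": 0, "ry": 0, "rz": 0, "grip": 1},
  {"x": 0, "y": 0, "z": 0, "rx": 0, "ry": 0, "rz": 0, "grip": 1},
])

```text
t: 33.7
eef_pos: [0.4473, -0.1553, 0.1518]
tool_rot: [0.0, 0.926, 0.377, 0.0]
contact_force: [-0.0, 0.2, -2.4]
width: 0.151
```

```bash
python3 - <<'E'
from h import *
to(.562,-.2085,.152,-.79)
c=camera('wrist'); base(c,'yellow',[.562,-.208],-.09)
print(tips('base_yellow_hole',c,'wrist',.014,1),tips('base_yellow_hook',c,'wrist',.028,1))
E
```

```text
tcp [ 0.4473 -0.1553  0.1518] a -0.7974 q6 0.323 w 12.9 F [-0.017   0.2209 -2.3873] tilt [ 0.0001 -0.    ]
shift tool [ 0.045   0.1182 -0.0002] rz deg -0.4
base yellow [ 0.5605 -0.2082 -0.1095] resid 1.213
[(0.78, array([336., 174.]), array([ 0.5051, -0.2015]))] [(0.81, array([368.,  97.]), array([ 0.5674, -0.166 ]))]
```

Emit:
send_rows([
  {"x": 0.009, "y": 0.0236, "z": 0, "rx": 0, "ry": 0, "rz": 0, "grip": 1},
  {"x": 0.009, "y": 0.0236, "z": 0, "rx": 0, "ry": 0, "rz": 0, "grip": 1},
  {"x": 0.009, "y": 0.0236, "z": 0, "rx": 0, "ry": 0, "rz": 0, "grip": 1},
  {"x": 0.009, "y": 0.0236, "z": 0, "rx": 0, "ry": 0, "rz": 0, "grip": 1},
  {"x": 0.009, "y": 0.0236, "z": 0, "rx": 0, "ry": 0, "rz": 0, "grip": 1},
  {"x": 0, "y": 0, "z": 0, "rx": 0, "ry": 0, "rz": 0, "grip": 1},
  {"x": 0, "y": 0, "z": 0.01, "rx": 0, "ry": 0, "rz": 0, "grip": 1},
  {"x": 0, "y": 0, "z": 0.01, "rx": 0, "ry": 0, "rz": 0, "grip": 1},
  {"x": 0, "y": 0, "z": 0, "rx": 0, "ry": 0, "rz": 0, "grip": 1},
  {"x": 0, "y": 0, "z": 0, "rx": 0, "ry": 0, "rz": 0, "grip": 1},
])

```text
t: 34.85
eef_pos: [0.5617, -0.2078, 0.1312]
tool_rot: [-0.0, 0.926, 0.379, -0.0]
contact_force: [1.0, -1.2, -3.0]
width: 0.149
```

```bash
python3 - <<'E'
from h import *
to(.562,-.2085,.076)
E
```

```text
tcp [ 0.5617 -0.2078  0.1312] a -0.7943 q6 0.33 w 12.7 F [ 0.9698 -1.1739 -3.0454] tilt [-0.0008  0.0005]
shift tool [-0.0003  0.0008  0.0552] rz deg None
```

Emit:
send_rows([
  {"x": 0, "y": 0.0005, "z": 0.008, "rx": 0, "ry": 0, "rz": 0, "grip": 1},
  {"x": 0, "y": 0, "z": 0.008, "rx": 0, "ry": 0, "rz": 0, "grip": 1},
  {"x": 0, "y": 0, "z": 0.008, "rx": 0, "ry": 0, "rz": 0, "grip": 1},
  {"x": 0, "y": 0, "z": 0.008, "rx": 0, "ry": 0, "rz": 0, "grip": 1},
  {"x": 0, "y": 0, "z": 0.006, "rx": 0, "ry": 0, "rz": 0, "grip": 1},
  {"x": 0, "y": 0, "z": 0, "rx": 0, "ry": 0, "rz": 0, "grip": 1},
  {"x": 0, "y": 0, "z": 0, "rx": 0, "ry": 0, "rz": 0, "grip": 1},
])

```text
t: 35.55
eef_pos: [0.5626, -0.2084, 0.0935]
tool_rot: [-0.0, 0.926, 0.379, -0.0]
contact_force: [0.9, 0.1, -1.7]
width: 0.149
```

Emit:
send_rows([
  {"x": 0, "y": 0, "z": 0.005, "rx": 0, "ry": 0, "rz": 0, "grip": 1},
  {"x": 0, "y": 0, "z": 0.004, "rx": 0, "ry": 0, "rz": 0, "grip": 1},
  {"x": 0, "y": 0, "z": 0.004, "rx": 0, "ry": 0, "rz": 0, "grip": 1},
  {"x": 0, "y": 0, "z": 0.003, "rx": 0, "ry": 0, "rz": 0, "grip": 1},
  {"x": 0, "y": 0, "z": 0.001, "rx": 0, "ry": 0, "rz": 0, "grip": 1},
  {"x": 0, "y": 0, "z": 0, "rx": 0, "ry": 0, "rz": 0, "grip": 1},
  {"x": 0, "y": 0, "z": 0, "rx": 0, "ry": 0, "rz": 0, "grip": 1},
])

```text
t: 36.25
eef_pos: [0.5626, -0.2084, 0.0766]
tool_rot: [0.0, 0.926, 0.379, 0.0]
contact_force: [0.4, 0.2, -1.3]
width: 0.15
```

Emit:
send_rows([
  {"x": 0, "y": 0, "z": 0.0006, "rx": 0, "ry": 0, "rz": 4, "grip": 1},
  {"x": 0, "y": 0, "z": 0, "rx": 0, "ry": 0, "rz": 4, "grip": 1},
  {"x": 0, "y": 0, "z": 0, "rx": 0, "ry": 0, "rz": 4, "grip": 1},
  {"x": 0, "y": 0, "z": 0, "rx": 0, "ry": 0, "rz": 4, "grip": 1},
  {"x": 0, "y": 0, "z": 0, "rx": 0, "ry": 0, "rz": 4, "grip": 1},
  {"x": 0, "y": 0, "z": 0, "rx": 0, "ry": 0, "rz": 4, "grip": 1},
  {"x": 0, "y": 0, "z": 0, "rx": 0, "ry": 0, "rz": 4, "grip": 1},
  {"x": 0, "y": 0, "z": 0, "rx": 0, "ry": 0, "rz": 4, "grip": 1},
  {"x": 0, "y": 0, "z": 0, "rx": 0, "ry": 0, "rz": 4, "grip": 1},
  {"x": 0, "y": 0, "z": 0, "rx": 0, "ry": 0, "rz": 4, "grip": 1},
  {"x": 0, "y": 0, "z": 0, "rx": 0, "ry": 0, "rz": 4, "grip": 1},
  {"x": 0, "y": 0, "z": 0, "rx": 0, "ry": 0, "rz": 0, "grip": 1},
  {"x": 0, "y": 0, "z": 0, "rx": 0, "ry": 0, "rz": 0, "grip": 1},
])

```text
t: 37.55
eef_pos: [0.5626, -0.2084, 0.0761]
tool_rot: [0.0, 1.0, 0.005, 0.0]
contact_force: [0.7, -0.0, -2.0]
width: 0.147
```

Emit:
send_rows([
  {"x": 0, "y": 0, "z": 0, "rx": 0, "ry": 0, "rz": 2, "grip": 1},
  {"x": 0, "y": 0, "z": 0, "rx": 0, "ry": 0, "rz": 2, "grip": 1},
  {"x": 0, "y": 0, "z": 0, "rx": 0, "ry": 0, "rz": 1, "grip": 1},
  {"x": 0, "y": 0, "z": 0, "rx": 0, "ry": 0, "rz": 0, "grip": 1},
  {"x": 0, "y": 0, "z": 0, "rx": 0, "ry": 0, "rz": 0, "grip": 1},
])

```text
t: 38.05
eef_pos: [0.5626, -0.2084, 0.076]
tool_rot: [0.0, 0.999, -0.039, 0.0]
contact_force: [0.1, 0.4, -1.9]
width: 0.149
```

```bash
python3 - <<'E'
from h import *
tool(); print(r.state()['torque'])
E
```

```text
tcp [ 0.5626 -0.2084  0.076 ] a -1.6481 q6 1.183 w 12.7 F [ 0.1352  0.4278 -1.9182] tilt [ 0.0002 -0.0001]
[ 0.0221  0.1036 -0.0203]
```

Emit:
send_rows([
  {"x": 0, "y": 0, "z": 0, "rx": 0, "ry": 0, "rz": 1, "grip": 1},
  {"x": 0, "y": 0, "z": 0, "rx": 0, "ry": 0, "rz": 1, "grip": 1},
  {"x": 0, "y": 0, "z": 0, "rx": 0, "ry": 0, "rz": 1, "grip": 1},
  {"x": 0, "y": 0, "z": 0, "rx": 0, "ry": 0, "rz": 0, "grip": 1},
  {"x": 0, "y": 0, "z": 0, "rx": 0, "ry": 0, "rz": 0, "grip": 1},
])

```text
t: 38.55
eef_pos: [0.5625, -0.2084, 0.076]
tool_rot: [-0.0, 0.998, -0.065, 0.0]
contact_force: [-1.5, 0.1, 0.6]
width: 0.152
```

```bash
python3 - <<'E'
from h import *
tool(); print(r.state()['torque'])
E
```

```text
tcp [ 0.5625 -0.2084  0.076 ] a -1.7015 q6 1.237 w 12.9 F [-1.4544  0.125   0.5923] tilt [ 0. -0.]
[0.1148 0.2457 0.0023]
```

Emit:
send_rows([
  {"x": 0, "y": 0, "z": 0, "rx": 0, "ry": 0, "rz": 1, "grip": 1},
  {"x": 0, "y": 0, "z": 0, "rx": 0, "ry": 0, "rz": 1, "grip": 1},
  {"x": 0, "y": 0, "z": 0, "rx": 0, "ry": 0, "rz": 0, "grip": 1},
  {"x": 0, "y": 0, "z": 0, "rx": 0, "ry": 0, "rz": 0, "grip": 1},
])

```text
t: 38.95
eef_pos: [0.5625, -0.2084, 0.0759]
tool_rot: [0.0, 0.997, -0.083, -0.0]
contact_force: [-2.0, 0.1, 1.0]
width: 0.15
```

```bash
python3 - <<'E'
from h import *
tool(); print(r.state()['torque'])
E
```

```text
tcp [ 0.5625 -0.2084  0.0759] a -1.736 q6 1.271 w 12.7 F [-1.958   0.0822  0.9564] tilt [-0.0001 -0.0001]
[0.1169 0.4179 0.615 ]
```

Emit:
send_rows([
  {"x": 0, "y": 0, "z": 0, "rx": 0, "ry": 0, "rz": 1, "grip": 1},
  {"x": 0, "y": 0, "z": 0, "rx": 0, "ry": 0, "rz": 1, "grip": 1},
  {"x": 0, "y": 0, "z": 0, "rx": 0, "ry": 0, "rz": 0, "grip": 1},
  {"x": 0, "y": 0, "z": 0, "rx": 0, "ry": 0, "rz": 0, "grip": 1},
])

```text
t: 39.35
eef_pos: [0.5626, -0.2084, 0.076]
tool_rot: [0.0, 0.995, -0.1, 0.0]
contact_force: [-1.0, -0.1, 0.8]
width: 0.15
```

```bash
python3 - <<'E'
from h import *
tool(); print(r.state()['torque'])
E
```

```text
tcp [ 0.5626 -0.2084  0.076 ] a -1.7707 q6 1.306 w 12.7 F [-1.0388 -0.0844  0.7656] tilt [ 0.0002 -0.0004]
[-0.044   0.3768  1.4051]
```

The torque has risen to 1.4 N m, so the shell is at the stop. I'll release and look.

Emit:
send_rows([
  {"x": 0, "y": 0, "z": 0, "rx": 0, "ry": 0, "rz": -1, "grip": 1},
  {"x": 0, "y": 0, "z": 0, "rx": 0, "ry": 0, "rz": 0, "grip": 0.3},
  {"x": 0, "y": 0, "z": 0, "rx": 0, "ry": 0, "rz": 0, "grip": 0.0},
  {"x": 0, "y": 0, "z": 0, "rx": 0, "ry": 0, "rz": 0, "grip": 0.0},
  {"x": 0, "y": 0, "z": -0.02, "rx": 0, "ry": 0, "rz": 0, "grip": 0.0},
  {"x": 0, "y": 0, "z": -0.03, "rx": 0, "ry": 0, "rz": 0, "grip": 0.0},
  {"x": 0, "y": 0, "z": -0.04, "rx": 0, "ry": 0, "rz": 0, "grip": 0},
  {"x": -0.03, "y": 0, "z": 0, "rx": 0, "ry": 0, "rz": 0, "grip": 0},
  {"x": -0.03, "y": 0, "z": 0, "rx": 0, "ry": 0, "rz": 0, "grip": 0},
  {"x": -0.03, "y": 0, "z": 0, "rx": 0, "ry": 0, "rz": 0, "grip": 0},
  {"x": -0.03, "y": 0, "z": 0, "rx": 0, "ry": 0, "rz": 0, "grip": 0},
  {"x": 0, "y": 0, "z": 0, "rx": 0, "ry": 0, "rz": 0, "grip": 0},
  {"x": 0, "y": 0, "z": 0, "rx": 0, "ry": 0, "rz": 0, "grip": 0},
])

```text
t: 40.65
eef_pos: [0.4449, -0.1868, 0.1664]
tool_rot: [0.0, 0.996, -0.092, 0.001]
contact_force: [0.3, 0.3, -0.1]
width: 0.498
```

```bash
python3 - <<'E'
from h import *
tool()
for i in range(2):
    c=look([],save='i1'); shell(c,'yellow',[.562,-.208],-.15,.014)
    for k in('base_yellow_hole','shell_yellow_hole'): print(k,tips(k,c,'wrist',.014 if 'base' in k else .020,2))
c=look([],'side',save='i2')
print(tips('pin_1_mid',c,'side',.057,4,.2)); print([ (s['score'],np.array(s['extent'])*[512,384,512,384]) for s in models.silhouettes('pin_1_mid','side')[:5]])
c=camera('scene'); print(tips('pin_1_mid',c,'scene',.057,4,.2))
E
```

```text
tcp [ 0.4449 -0.1868  0.1664] a -1.7551 q6 1.22 w 42.3 F [ 0.2523  0.2723 -0.1135] tilt [ 0.0015 -0.0006]
shell yellow 0.77 [ 0.5614 -0.2083 -0.1393] resid 0.056
base_yellow_hole [(0.82, array([261., 113.]), array([ 0.5081, -0.2013])), (0.68, array([ 17., 159.]), array([0.5083, 0.0434]))]
shell_yellow_hole [(0.75, array([260., 113.]), array([ 0.5081, -0.1999])), (0.75, array([481., 206.]), array([ 0.377 , -0.4041]))]
shell yellow 0.56 [ 0.5623 -0.2087 -0.1432] resid 0.066
base_yellow_hole [(0.74, array([264., 113.]), array([ 0.5073, -0.2032]))]
shell_yellow_hole [(0.98, array([260., 112.]), array([ 0.5093, -0.2003]))]
[(0.57, array([226., 275.]), array([ 0.4483, -0.4201]))]
[(0.56, array([223.7952, 270.2976, 234.7008, 286.8096]))]
[(0.69, array([256., 212.]), array([ 0.4742, -0.2252])), (0.54, array([305., 244.]), array([ 0.4552, -0.4287]))]
```

```bash
python3 - <<'E'
from h import *
c=camera('side'); P=world(c,[[201,264],[214.5,271],[228.5,278]],.062); print(P)
d=P[2]-P[0]; print('row len',np.hypot(d[0],d[1]),'dir',np.arctan2(d[1],d[0]),'perp',np.arctan2(d[0],-d[1]))
p=P.mean(0); to(p[0],p[1]+.0,.19)
print(tips('garlic_mid',c,'side',.025,1),tips('spice_mid',c,'side',.053,1))
E
```

```text
[[ 0.3949 -0.3924  0.062 ]
 [ 0.4245 -0.4116  0.062 ]
 [ 0.4543 -0.4302  0.062 ]]
row len 0.07040950153530962 dir -0.5677846137581423 perp 1.0030117130367544
tcp [ 0.4446 -0.1865  0.1659] a -1.754 q6 1.22 w 42.7 F [ 0.4272 -1.0575 -0.2896] tilt [0.0001 0.    ]
shift tool [ 0.0213  0.2248 -0.0241] rz deg None
[(0.76, array([242., 306.]), array([ 0.4824, -0.475 ]))] [(0.9, array([271., 319.]), array([ 0.5371, -0.5219]))]
```

Emit:
send_rows([
  {"x": 0.0027, "y": 0.0281, "z": 0, "rx": 0, "ry": 0, "rz": 0, "grip": 0},
  {"x": 0.0027, "y": 0.0281, "z": 0, "rx": 0, "ry": 0, "rz": 0, "grip": 0},
  {"x": 0.0027, "y": 0.0281, "z": 0, "rx": 0, "ry": 0, "rz": 0, "grip": 0},
  {"x": 0.0027, "y": 0.0281, "z": 0, "rx": 0, "ry": 0, "rz": 0, "grip": 0},
  {"x": 0.0027, "y": 0.0281, "z": 0, "rx": 0, "ry": 0, "rz": 0, "grip": 0},
  {"x": 0.0027, "y": 0.0281, "z": 0, "rx": 0, "ry": 0, "rz": 0, "grip": 0},
  {"x": 0.0027, "y": 0.0281, "z": 0, "rx": 0, "ry": 0, "rz": 0, "grip": 0},
  {"x": 0.0027, "y": 0.0281, "z": 0, "rx": 0, "ry": 0, "rz": 0, "grip": 0},
  {"x": 0, "y": 0, "z": 0, "rx": 0, "ry": 0, "rz": 7.3, "grip": 0},
  {"x": 0, "y": 0, "z": 0, "rx": 0, "ry": 0, "rz": 7.3, "grip": 0},
  {"x": 0, "y": 0, "z": 0, "rx": 0, "ry": 0, "rz": 7.3, "grip": 0},
  {"x": 0, "y": 0, "z": 0, "rx": 0, "ry": 0, "rz": 0, "grip": 0},
  {"x": 0, "y": 0, "z": 0, "rx": 0, "ry": 0, "rz": 0, "grip": 0},
])

```text
t: 42.75
eef_pos: [0.4248, -0.4115, 0.1659]
tool_rot: [-0.0, 0.961, -0.277, 0.0]
contact_force: [0.5, -0.3, 0.3]
width: 0.504
```

```bash
python3 - <<'E'
from h import *
tool()
c=look([],save='j1')
for s in models.silhouettes('pin_1_mid','wrist')[:5]:
    v=np.argwhere(s['pixels']).mean(0)[::-1]; e=np.array(s['extent'])*[512,384,512,384]
    print(round(s['score'],2),v,e.round(),*fitcyl(c,s['pixels'],world(c,[v],.053)[0][:2],.006,.032,.074))
print(tips('pin_1_mid',c,'wrist',.057,5))
E
```

```text
tcp [ 0.4248 -0.4115  0.1659] a -2.1326 q6 1.251 w 42.9 F [ 0.4836 -0.2695  0.3351] tilt [0.     0.0001]
0.9 [247.1685 154.2528] [239. 143. 259. 168.] [ 0.4571 -0.4207] 0.7926581072596185
[(0.64, array([248., 155.]), array([ 0.4563, -0.4206]))]
```

View pics/j1.png

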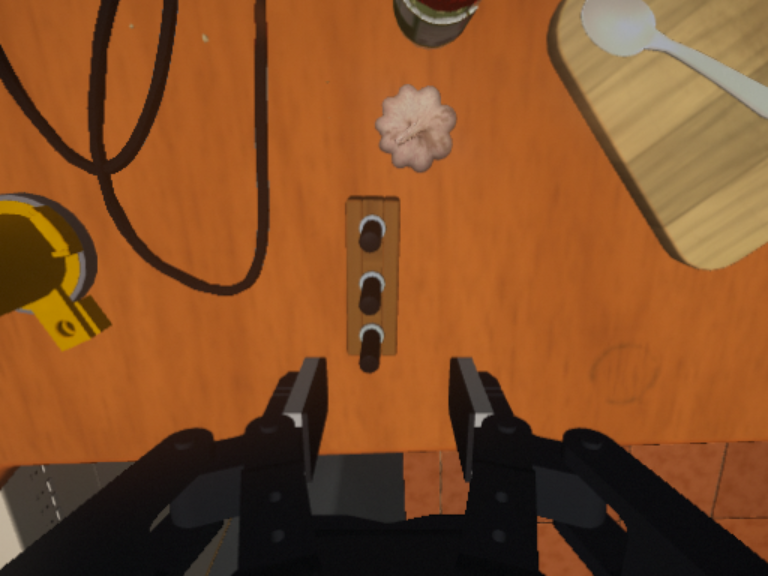

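This view counts as my 16th. Three pins stand in a column at x≈370: tops near (369,362), (369,305) and (370,243). The garlic is at (417,127) and the yellow shell's ear is at the left. I'll compute their positions from the tops.

```bash
python3 - <<'E'
from h import *
c=camera('wrist')
px=np.array([[370,243],[369,305],[369.5,363]])/1.5-.2; col=np.array([[371,228],[371.5,283],[371,336]])/1.5-.2
T=world(c,px,.072); Bc=world(c,col,.032); print(T,Bc,sep='\n')
print(np.linalg.norm(np.diff(T[:,:2],axis=0),axis=1),np.linalg.norm(np.diff(Bc[:,:2],axis=0),axis=1))
# dark-handle segmentation
h=cv2.cvtColor(c['frame'],cv2.COLOR_BGR2HSV)[...,2]<70
m=np.zeros_like(h); m[140:255,232:268]=h[140:255,232:268]
n,l,st,ce=cv2.connectedComponentsWithStats(m.astype(np.uint8))
for k in range(1,n):
    if st[k][4]>60: print(st[k],*fitcyl(c,l==k,world(c,[ce[k]],.053)[0][:2],.006,.032,.074))
to(T[1,0],T[1,1],.05)
E
```

```text
[[ 0.4545 -0.419   0.072 ]
 [ 0.4255 -0.3996  0.072 ]
 [ 0.3954 -0.3805  0.072 ]]
[[ 0.4559 -0.4189  0.032 ]
 [ 0.4261 -0.4     0.032 ]
 [ 0.3954 -0.3798  0.032 ]]
[0.0349 0.0356] [0.0353 0.0367]
[240 147  14  21 244] [ 0.4558 -0.4197] 0.8320072743805411
[240 185  14  25 295] [ 0.4257 -0.4   ] 0.8541113154847061
[240 220  14  28 323] [ 0.3962 -0.381 ] 0.8426269501219787
tcp [ 0.4248 -0.4114  0.1659] a -2.1345 q6 1.253 w 42.4 F [ 0.7396 -1.4072 -0.2012] tilt [ 0.0001 -0.    ]
shift tool [-0.0058 -0.0103  0.1159] rz deg None
```

Emit:
send_rows([
  {"x": -0.0054, "y": -0.0103, "z": 0, "rx": 0, "ry": 0, "rz": 0, "grip": 0},
  {"x": 0, "y": 0, "z": 0.025, "rx": 0, "ry": 0, "rz": 0, "grip": 0},
  {"x": 0, "y": 0, "z": 0.03, "rx": 0, "ry": 0, "rz": 0, "grip": 0},
  {"x": 0, "y": 0, "z": 0, "rx": 0, "ry": 0, "rz": 0, "grip": 0},
  {"x": 0, "y": 0, "z": 0, "rx": 0, "ry": 0, "rz": 0, "grip": 0},
])

```text
t: 43.45
eef_pos: [0.4259, -0.3995, 0.1113]
tool_rot: [-0.0, 0.96, -0.279, -0.0]
contact_force: [-0.2, -0.4, -0.1]
width: 0.504
```

```bash
cat > pin.py <<'E'
from h import *
e,a,A=tool(); c=camera('wrist')
h=cv2.cvtColor(c['frame'],cv2.COLOR_BGR2HSV)[...,2]<70
n,l,st,ce=cv2.connectedComponentsWithStats(h.astype(np.uint8))
for k in range(1,n):
    if 60<st[k][4]<3000 and 200<ce[k][0]<320 and st[k][2]<45:
        x,q=fitcyl(c,l==k,world(c,[ce[k]],.053)[0][:2],.006,.032,.074)
        if q>.6: print(st[k],x,round(q,2)); to(*x,.042)
E
python3 pin.py
```

```text
tcp [ 0.4259 -0.3995  0.1113] a -2.1357 q6 1.269 w 42.8 F [-0.2118 -0.4148 -0.1395] tilt [-0.0004  0.0006]
[251 151  19  28 423] [ 0.456  -0.4195] 0.86
tcp [ 0.4261 -0.3999  0.112 ] a -2.1358 q6 1.269 w 42.5 F [-0.0785 -0.5825  0.9763] tilt [ 0.0006 -0.0006]
shift tool [0.0357 0.0005 0.07  ] rz deg None
[250 197  18  35 512] [ 0.4262 -0.4001] 0.87
tcp [ 0.4261 -0.3999  0.112 ] a -2.1358 q6 1.269 w 42.5 F [-0.0785 -0.5825  0.9763] tilt [ 0.0006 -0.0006]
shift tool [0.0001 0.0001 0.07  ] rz deg None
[250 239  17  40 568] [ 0.3963 -0.3804] 0.87
tcp [ 0.4261 -0.3999  0.112 ] a -2.1358 q6 1.269 w 42.5 F [-0.0785 -0.5825  0.9763] tilt [ 0.0006 -0.0006]
shift tool [-0.0357 -0.0005  0.0699] rz deg None
```

Aligned within 0.2 mm. Descend, grip, and pull.

Emit:
send_rows([
  {"x": 0, "y": 0, "z": 0.02, "rx": 0, "ry": 0, "rz": 0, "grip": 0},
  {"x": 0, "y": 0, "z": 0.02, "rx": 0, "ry": 0, "rz": 0, "grip": 0},
  {"x": 0, "y": 0, "z": 0.02, "rx": 0, "ry": 0, "rz": 0, "grip": 0},
  {"x": 0, "y": 0, "z": 0.01, "rx": 0, "ry": 0, "rz": 0, "grip": 0.1},
  {"x": 0, "y": 0, "z": 0, "rx": 0, "ry": 0, "rz": 0, "grip": 0.4},
  {"x": 0, "y": 0, "z": 0, "rx": 0, "ry": 0, "rz": 0, "grip": 1},
  {"x": 0, "y": 0, "z": 0, "rx": 0, "ry": 0, "rz": 0, "grip": 1},
  {"x": 0, "y": 0, "z": 0, "rx": 0, "ry": 0, "rz": 0, "grip": 1},
  {"x": 0, "y": 0, "z": 0, "rx": 0, "ry": 0, "rz": 0, "grip": 1},
  {"x": 0, "y": 0, "z": 0, "rx": 0, "ry": 0, "rz": 0, "grip": 1},
], force=40)

```text
t: 44.5
eef_pos: [0.4262, -0.4004, 0.042]
tool_rot: [0.001, 0.96, -0.279, 0.001]
contact_force: [0.2, 0.9, 7.9]
width: 0.125
```

Emit:
send_rows([
  {"x": 0, "y": 0, "z": -0.01, "rx": 0, "ry": 0, "rz": 0, "grip": 1},
  {"x": 0, "y": 0, "z": -0.02, "rx": 0, "ry": 0, "rz": 0, "grip": 1},
  {"x": 0, "y": 0, "z": -0.03, "rx": 0, "ry": 0, "rz": 0, "grip": 1},
  {"x": 0, "y": 0, "z": -0.03, "rx": 0, "ry": 0, "rz": 0, "grip": 1},
  {"x": 0, "y": 0, "z": -0.02, "rx": 0, "ry": 0, "rz": 0, "grip": 1},
  {"x": 0, "y": 0, "z": 0, "rx": 0, "ry": 0, "rz": -8, "grip": 1},
  {"x": 0, "y": 0, "z": 0, "rx": 0, "ry": 0, "rz": -8, "grip": 1},
  {"x": 0, "y": 0, "z": 0, "rx": 0, "ry": 0, "rz": -8, "grip": 1},
  {"x": 0, "y": 0, "z": 0, "rx": 0, "ry": 0, "rz": 0, "grip": 1},
  {"x": 0, "y": 0, "z": 0, "rx": 0, "ry": 0, "rz": 0, "grip": 1},
])

```text
t: 45.5
eef_pos: [0.4257, -0.3999, 0.1514]
tool_rot: [0.0, 0.997, -0.075, 0.0]
contact_force: [0.3, -0.0, 0.1]
width: 0.126
```

```bash
python3 - <<'E'
from h import *
c=camera('wrist'); to(.5084,-.2006,.15)
E
```

```text
tcp [ 0.4257 -0.3999  0.1512] a -1.7213 q6 0.854 w 10.8 F [-0.4856  0.5176 -0.4545] tilt [ 0.0002 -0.0001]
shift tool [ 0.0518 -0.2094  0.0012] rz deg None
```

Emit:
send_rows([
  {"x": 0.0058, "y": -0.0233, "z": 0, "rx": 0, "ry": 0, "rz": 0, "grip": 1},
  {"x": 0.0058, "y": -0.0233, "z": 0, "rx": 0, "ry": 0, "rz": 0, "grip": 1},
  {"x": 0.0058, "y": -0.0233, "z": 0, "rx": 0, "ry": 0, "rz": 0, "grip": 1},
  {"x": 0.0058, "y": -0.0233, "z": 0, "rx": 0, "ry": 0, "rz": 0, "grip": 1},
  {"x": 0.0058, "y": -0.0233, "z": 0, "rx": 0, "ry": 0, "rz": 0, "grip": 1},
  {"x": 0.0057, "y": -0.0233, "z": 0, "rx": 0, "ry": 0, "rz": 0, "grip": 1},
  {"x": 0.0057, "y": -0.0232, "z": 0, "rx": 0, "ry": 0, "rz": 0, "grip": 1},
  {"x": 0.0057, "y": -0.0232, "z": 0, "rx": 0, "ry": 0, "rz": 0, "grip": 1},
  {"x": 0.0057, "y": -0.0232, "z": 0, "rx": 0, "ry": 0, "rz": 0, "grip": 1},
])

```text
t: 46.45
eef_pos: [0.5079, -0.1994, 0.1511]
tool_rot: [0.0, 0.997, -0.075, 0.0]
contact_force: [0.4, -0.1, -0.5]
width: 0.124
```

Emit:
send_rows([
  {"x": 0, "y": 0, "z": 0, "rx": 0, "ry": 0, "rz": -8.5, "grip": 1},
  {"x": 0, "y": 0, "z": 0, "rx": 0, "ry": 0, "rz": -8.5, "grip": 1},
  {"x": 0, "y": 0, "z": 0, "rx": 0, "ry": 0, "rz": -8.5, "grip": 1},
  {"x": 0, "y": 0, "z": 0, "rx": 0, "ry": 0, "rz": -8.5, "grip": 1},
  {"x": 0, "y": 0, "z": 0, "rx": 0, "ry": 0, "rz": -8.5, "grip": 1},
  {"x": 0, "y": 0, "z": 0, "rx": 0, "ry": 0, "rz": -8.5, "grip": 1},
  {"x": 0, "y": 0, "z": 0, "rx": 0, "ry": 0, "rz": -8.5, "grip": 1},
  {"x": 0, "y": 0, "z": 0, "rx": 0, "ry": 0, "rz": -8.5, "grip": 1},
  {"x": 0, "y": 0, "z": 0, "rx": 0, "ry": 0, "rz": -8.5, "grip": 1},
  {"x": 0, "y": 0, "z": 0, "rx": 0, "ry": 0, "rz": -8.5, "grip": 1},
  {"x": 0, "y": 0, "z": 0, "rx": 0, "ry": 0, "rz": -8.5, "grip": 1},
  {"x": 0, "y": 0, "z": 0, "rx": 0, "ry": 0, "rz": -8.5, "grip": 1},
  {"x": 0, "y": 0, "z": 0, "rx": 0, "ry": 0, "rz": -8.5, "grip": 1},
  {"x": 0, "y": 0, "z": 0, "rx": 0, "ry": 0, "rz": -8.5, "grip": 1},
  {"x": 0, "y": 0, "z": 0, "rx": 0, "ry": 0, "rz": -8.5, "grip": 1},
  {"x": 0, "y": 0, "z": 0, "rx": 0, "ry": 0, "rz": -8.5, "grip": 1},
  {"x": 0, "y": 0, "z": 0, "rx": 0, "ry": 0, "rz": -8.5, "grip": 1},
  {"x": 0, "y": 0, "z": 0, "rx": 0, "ry": 0, "rz": -8.5, "grip": 1},
  {"x": 0, "y": 0, "z": 0, "rx": 0, "ry": 0, "rz": -8.5, "grip": 1},
  {"x": 0, "y": 0, "z": 0, "rx": 0, "ry": 0, "rz": -8.5, "grip": 1},
])

```text
t: 48.45
eef_pos: [0.5076, -0.2003, 0.151]
tool_rot: [0.0, 0.158, 0.987, 0.0]
contact_force: [-0.4, 0.3, -0.7]
width: 0.127
```

Emit:
send_rows([
  {"x": 0, "y": 0, "z": 0, "rx": 0, "ry": 0, "rz": -8.5, "grip": 1},
  {"x": 0, "y": 0, "z": 0, "rx": 0, "ry": 0, "rz": 0, "grip": 1},
  {"x": 0, "y": 0, "z": 0.03, "rx": 0, "ry": 0, "rz": 0, "grip": 1},
  {"x": 0, "y": 0, "z": 0.02, "rx": 0, "ry": 0, "rz": 0, "grip": 1},
  {"x": 0, "y": 0, "z": 0, "rx": 0, "ry": 0, "rz": 0, "grip": 1},
  {"x": 0, "y": 0, "z": 0, "rx": 0, "ry": 0, "rz": 0, "grip": 1},
])

```text
t: 49.05
eef_pos: [0.5077, -0.2004, 0.1013]
tool_rot: [-0.0, 0.088, 0.996, 0.0]
contact_force: [-0.8, -0.8, -0.2]
width: 0.121
```

```bash
cat > hole.py <<'E'
import sys
from h import *
col=sys.argv[1]; e,a,A=tool(); c=look([],save=sys.argv[2])
# held pin: grip 33 mm above collar underside -> underside at tcp-.014; check collar/tip projection and hole
M=cmask(c,col)
cx,cy=proj(c,[[e[0],e[1],.020]])[0]; print('tcp axis projects at',proj(c,[[*e[:2],.020],[*e[:2],e[2]-.032]]))
# hole: non-colour blob enclosed in the ear near there
inv=(~M).astype(np.uint8); n,l,st,ce=cv2.connectedComponentsWithStats(inv,connectivity=4)
for k in range(1,n):
    if 15<st[k][4]<900 and np.hypot(*(ce[k]-[cx,cy]))<60: print('blob',st[k],ce[k],world(c,[ce[k]],.020)[0][:2])
for t in ('shell_%s_hole','base_%s_hole'): print(t,tips(t%col,c,'wrist',.020 if 'sh' in t else .014,2))
for s in models.silhouettes('pin_1_mid','wrist')[:2]:
    m=s['pixels']; v=np.argwhere(m); print('pin',round(s['score'],2),v.mean(0)[::-1],s['extent'])
E
python3 hole.py yellow k1
```

```text
tcp [ 0.5077 -0.2004  0.1013] a 1.3945 q6 -1.891 w 10.3 F [-0.7918 -0.8243 -0.1643] tilt [-0.0002  0.0001]
tcp axis projects at [[257.9251 202.8083]
 [257.8097 228.6973]]
blob [250 194  17  16 189] [257.0106 202.1376] [ 0.5071 -0.201 ]
shell_%s_hole [(0.87, array([256., 203.]), array([ 0.5078, -0.2023]))]
base_%s_hole [(0.84, array([253., 198.]), array([ 0.5054, -0.2042]))]
pin 0.25 [258.9766 265.5421] [0.4564, 0.4797, 0.5621, 0.9112]
```

The hole blob and the pin axis agree within 1 px, so I'll insert.

Emit:
send_rows([
  {"x": 0.0003, "y": -0.0003, "z": 0.02, "rx": 0, "ry": 0, "rz": 0, "grip": 1},
  {"x": 0, "y": 0, "z": 0.015, "rx": 0, "ry": 0, "rz": 0, "grip": 1},
  {"x": 0, "y": 0, "z": 0.01, "rx": 0, "ry": 0, "rz": 0, "grip": 1},
  {"x": 0, "y": 0, "z": 0.004, "rx": 0, "ry": 0, "rz": 0, "grip": 1},
  {"x": 0, "y": 0, "z": 0.004, "rx": 0, "ry": 0, "rz": 0, "grip": 1},
  {"x": 0, "y": 0, "z": 0, "rx": 0, "ry": 0, "rz": 0, "grip": 1},
  {"x": 0, "y": 0, "z": 0, "rx": 0, "ry": 0, "rz": 0, "grip": 1},
])

```text
t: 49.95
eef_pos: [0.5075, -0.2007, 0.0483]
tool_rot: [0.0, 0.086, 0.996, -0.0]
contact_force: [-1.0, -0.8, -0.2]
width: 0.126
```

Emit:
send_rows([
  {"x": 0, "y": 0, "z": 0.003, "rx": 0, "ry": 0, "rz": 0, "grip": 1},
  {"x": 0, "y": 0, "z": 0.003, "rx": 0, "ry": 0, "rz": 0, "grip": 1},
  {"x": 0, "y": 0, "z": 0.003, "rx": 0, "ry": 0, "rz": 0, "grip": 1},
  {"x": 0, "y": 0, "z": 0, "rx": 0, "ry": 0, "rz": 0, "grip": 1},
  {"x": 0, "y": 0, "z": 0, "rx": 0, "ry": 0, "rz": 0, "grip": 1},
])

```text
t: 50.45
eef_pos: [0.5074, -0.2009, 0.0387]
tool_rot: [0.0, 0.086, 0.996, -0.0]
contact_force: [0.7, -5.1, -3.4]
width: 0.124
```

Emit:
send_rows([
  {"x": 0, "y": -0.0006, "z": 0.002, "rx": 0, "ry": 0, "rz": 0, "grip": 1},
  {"x": 0, "y": 0, "z": 0.002, "rx": 0, "ry": 0, "rz": 0, "grip": 1},
  {"x": 0, "y": 0, "z": 0.0008, "rx": 0, "ry": 0, "rz": 0, "grip": 1},
  {"x": 0, "y": 0, "z": 0, "rx": 0, "ry": 0, "rz": 0, "grip": 1},
  {"x": 0, "y": 0, "z": 0, "rx": 0, "ry": 0, "rz": 0, "grip": 1},
])

```text
t: 50.95
eef_pos: [0.5072, -0.2012, 0.0341]
tool_rot: [0.0, 0.086, 0.996, -0.0]
contact_force: [-0.8, -2.8, -0.3]
width: 0.125
```

Emit:
send_rows([
  {"x": 0, "y": 0, "z": 0.001, "rx": 0, "ry": 0, "rz": 0, "grip": 1},
  {"x": 0, "y": 0, "z": 0, "rx": 0, "ry": 0, "rz": 0, "grip": 1},
  {"x": 0, "y": 0, "z": 0, "rx": 0, "ry": 0, "rz": 0, "grip": 1},
])

```text
t: 51.25
eef_pos: [0.5073, -0.2012, 0.034]
tool_rot: [0.0, 0.086, 0.996, -0.0]
contact_force: [-2.9, -1.9, 12.7]
width: 0.123
```

Seated: 12.7 N at the expected height. I'll release and fetch the next pin.

Emit:
send_rows([
  {"x": 0, "y": 0, "z": 0, "rx": 0, "ry": 0, "rz": 0, "grip": 0.4},
  {"x": 0, "y": 0, "z": 0, "rx": 0, "ry": 0, "rz": 0, "grip": 0.2},
  {"x": 0, "y": 0, "z": 0, "rx": 0, "ry": 0, "rz": 0, "grip": 0.1},
  {"x": 0, "y": 0, "z": 0, "rx": 0, "ry": 0, "rz": 0, "grip": 0.1},
  {"x": 0, "y": 0, "z": -0.02, "rx": 0, "ry": 0, "rz": 0, "grip": 0.1},
  {"x": 0, "y": 0, "z": -0.03, "rx": 0, "ry": 0, "rz": 0, "grip": 0.1},
  {"x": 0, "y": 0, "z": -0.03, "rx": 0, "ry": 0, "rz": 0, "grip": 0},
  {"x": 0, "y": 0, "z": -0.03, "rx": 0, "ry": 0, "rz": 0, "grip": 0},
  {"x": 0, "y": 0, "z": 0, "rx": 0, "ry": 0, "rz": 7.4, "grip": 0},
  {"x": 0, "y": 0, "z": 0, "rx": 0, "ry": 0, "rz": 7.4, "grip": 0},
  {"x": 0, "y": 0, "z": 0, "rx": 0, "ry": 0, "rz": 7.4, "grip": 0},
  {"x": 0, "y": 0, "z": 0, "rx": 0, "ry": 0, "rz": 0, "grip": 0},
  {"x": 0, "y": 0, "z": 0, "rx": 0, "ry": 0, "rz": 0, "grip": 0},
])

```text
t: 52.55
eef_pos: [0.5071, -0.2011, 0.143]
tool_rot: [-0.0, 0.275, 0.962, 0.0]
contact_force: [0.2, 0.1, 0.8]
width: 0.502
```

```bash
python3 - <<'E'
from h import *
to(.3963,-.3804,.112,1.006)
c=look([],save='l1'); shell(c,'yellow',[.562,-.208],-.14,.014)
for s in models.silhouettes('pin_1_mid','wrist')[:3]:
    v=np.argwhere(s['pixels']).mean(0)[::-1]; print(round(s['score'],2),v,*fitcyl(c,s['pixels'],world(c,[v],.045)[0][:2],.006,.024,.066))
print(tips('pin_1_mid',c,'wrist',.049,3))
E
```

```text
tcp [ 0.5071 -0.2011  0.143 ] a 1.0143 q6 -1.513 w 42.7 F [0.1933 0.0674 0.8276] tilt [-0.0002  0.0002]
shift tool [-0.0007 -0.2108  0.031 ] rz deg 0.5
shell yellow 0.66 [ 0.5601 -0.2078 -0.1487] resid 0.319
0.92 [ 22.085  272.2603] [ 0.4555 -0.4197] 0.8527203299522437
[(0.77, array([ 15., 280.]), array([ 0.4577, -0.4279])), (0.38, array([ 26., 310.]), array([ 0.4864, -0.4427]))]
```

Emit:
send_rows([
  {"x": 0, "y": -0.0235, "z": 0, "rx": 0, "ry": 0, "rz": 0, "grip": 0},
  {"x": 0, "y": -0.0235, "z": 0, "rx": 0, "ry": 0, "rz": 0, "grip": 0},
  {"x": 0, "y": -0.0235, "z": 0, "rx": 0, "ry": 0, "rz": 0, "grip": 0},
  {"x": 0, "y": -0.0235, "z": 0, "rx": 0, "ry": 0, "rz": 0, "grip": 0},
  {"x": 0, "y": -0.0235, "z": 0, "rx": 0, "ry": 0, "rz": 0, "grip": 0},
  {"x": 0, "y": -0.0235, "z": 0, "rx": 0, "ry": 0, "rz": 0, "grip": 0},
  {"x": 0, "y": -0.0235, "z": 0, "rx": 0, "ry": 0, "rz": 0, "grip": 0},
  {"x": 0, "y": -0.0235, "z": 0, "rx": 0, "ry": 0, "rz": 0, "grip": 0},
  {"x": 0, "y": -0.0228, "z": 0.01, "rx": 0, "ry": 0, "rz": 0, "grip": 0},
  {"x": 0, "y": 0, "z": 0.02, "rx": 0, "ry": 0, "rz": 0, "grip": 0},
  {"x": 0, "y": 0, "z": 0, "rx": 0, "ry": 0, "rz": 0, "grip": 0},
  {"x": 0, "y": 0, "z": 0, "rx": 0, "ry": 0, "rz": 0, "grip": 0},
])

```text
t: 53.95
eef_pos: [0.3952, -0.3795, 0.1132]
tool_rot: [-0.0, 0.276, 0.961, 0.0]
contact_force: [-0.1, 1.1, -0.0]
width: 0.497
```

```bash
python3 pin.py
```

```text
tcp [ 0.3952 -0.3795  0.1132] a 1.0112 q6 -1.897 w 42.3 F [-0.0629  1.1197 -0.0015] tilt [-0.0004  0.0007]
[250 197  18  34 503] [ 0.3944 -0.3789] 0.87
tcp [ 0.3955 -0.3796  0.1136] a 1.0114 q6 -1.897 w 42.1 F [ 0.2694 -0.6913  0.0983] tilt [ 0.0002 -0.0001]
shift tool [ 0.0013 -0.      0.0716] rz deg None
[245 277  20  43 615] [ 0.4542 -0.4184] 0.87
tcp [ 0.3955 -0.3796  0.1136] a 1.0114 q6 -1.897 w 42.1 F [ 0.2694 -0.6913  0.0983] tilt [ 0.0002 -0.0001]
shift tool [-0.0704 -0.0017  0.0716] rz deg None
```

Emit:
send_rows([
  {"x": 0, "y": 0, "z": 0.02, "rx": 0, "ry": 0, "rz": 0, "grip": 0},
  {"x": 0, "y": 0, "z": 0.02, "rx": 0, "ry": 0, "rz": 0, "grip": 0},
  {"x": 0, "y": 0, "z": 0.02, "rx": 0, "ry": 0, "rz": 0, "grip": 0},
  {"x": 0, "y": 0, "z": 0.0115, "rx": 0, "ry": 0, "rz": 0, "grip": 0.1},
  {"x": 0, "y": 0, "z": 0, "rx": 0, "ry": 0, "rz": 0, "grip": 0.4},
  {"x": 0, "y": 0, "z": 0, "rx": 0, "ry": 0, "rz": 0, "grip": 1},
  {"x": 0, "y": 0, "z": 0, "rx": 0, "ry": 0, "rz": 0, "grip": 1},
  {"x": 0, "y": 0, "z": 0, "rx": 0, "ry": 0, "rz": 0, "grip": 1},
  {"x": 0, "y": 0, "z": 0, "rx": 0, "ry": 0, "rz": 0, "grip": 1},
  {"x": 0, "y": 0, "z": 0, "rx": 0, "ry": 0, "rz": 0, "grip": 1},
], force=40)

```text
t: 55.0
eef_pos: [0.3954, -0.38, 0.0424]
tool_rot: [0.001, 0.277, 0.961, -0.0]
contact_force: [1.1, 0.4, 6.8]
width: 0.125
```

Emit:
send_rows([
  {"x": 0, "y": 0, "z": -0.01, "rx": 0, "ry": 0, "rz": 0, "grip": 1},
  {"x": 0, "y": 0, "z": -0.02, "rx": 0, "ry": 0, "rz": 0, "grip": 1},
  {"x": 0, "y": 0, "z": -0.03, "rx": 0, "ry": 0, "rz": 0, "grip": 1},
  {"x": 0, "y": 0, "z": -0.03, "rx": 0, "ry": 0, "rz": 0, "grip": 1},
  {"x": 0, "y": 0, "z": -0.03, "rx": 0, "ry": 0, "rz": 0, "grip": 1},
  {"x": 0, "y": 0, "z": 0, "rx": 0, "ry": 0, "rz": -7.5, "grip": 1},
  {"x": 0, "y": 0, "z": 0, "rx": 0, "ry": 0, "rz": -7.5, "grip": 1},
  {"x": 0, "y": 0, "z": 0, "rx": 0, "ry": 0, "rz": -7.5, "grip": 1},
  {"x": 0, "y": 0, "z": 0, "rx": 0, "ry": 0, "rz": 0, "grip": 1},
  {"x": 0, "y": 0, "z": 0, "rx": 0, "ry": 0, "rz": 0, "grip": 1},
])

```text
t: 56.0
eef_pos: [0.3951, -0.3797, 0.162]
tool_rot: [0.0, 0.086, 0.996, -0.0]
contact_force: [-0.5, 0.0, 0.1]
width: 0.12
```

```bash
python3 - <<'E'
from h import *
to(.5075,.041,.16,1.41)
E
```

```text
tcp [ 0.3951 -0.3797  0.162 ] a 1.3994 q6 -2.286 w 10.2 F [-0.5243  0.0208  0.1102] tilt [ 0.0002 -0.0002]
shift tool [-0.039   0.4337  0.0019] rz deg -0.6
```

Emit:
send_rows([
  {"x": -0.0026, "y": 0.0289, "z": 0, "rx": 0, "ry": 0, "rz": 0, "grip": 1},
  {"x": -0.0026, "y": 0.0289, "z": 0, "rx": 0, "ry": 0, "rz": 0, "grip": 1},
  {"x": -0.0026, "y": 0.0289, "z": 0, "rx": 0, "ry": 0, "rz": 0, "grip": 1},
  {"x": -0.0026, "y": 0.0289, "z": 0, "rx": 0, "ry": 0, "rz": 0, "grip": 1},
  {"x": -0.0026, "y": 0.0289, "z": 0, "rx": 0, "ry": 0, "rz": 0, "grip": 1},
  {"x": -0.0026, "y": 0.0289, "z": 0, "rx": 0, "ry": 0, "rz": 0, "grip": 1},
  {"x": -0.0026, "y": 0.0289, "z": 0, "rx": 0, "ry": 0, "rz": 0, "grip": 1},
  {"x": -0.0026, "y": 0.0289, "z": 0, "rx": 0, "ry": 0, "rz": 0, "grip": 1},
  {"x": -0.0026, "y": 0.0289, "z": 0, "rx": 0, "ry": 0, "rz": 0, "grip": 1},
  {"x": -0.0026, "y": 0.0289, "z": 0, "rx": 0, "ry": 0, "rz": 0, "grip": 1},
  {"x": -0.0026, "y": 0.0289, "z": 0, "rx": 0, "ry": 0, "rz": 0, "grip": 1},
  {"x": -0.0026, "y": 0.0289, "z": 0, "rx": 0, "ry": 0, "rz": 0, "grip": 1},
  {"x": -0.0026, "y": 0.0289, "z": 0, "rx": 0, "ry": 0, "rz": 0, "grip": 1},
  {"x": -0.0026, "y": 0.0289, "z": 0, "rx": 0, "ry": 0, "rz": 0, "grip": 1},
  {"x": -0.0026, "y": 0.0289, "z": 0, "rx": 0, "ry": 0, "rz": 0, "grip": 1},
  {"x": 0, "y": 0, "z": 0.03, "rx": 0, "ry": 0, "rz": 0, "grip": 1},
  {"x": 0, "y": 0, "z": 0.03, "rx": 0, "ry": 0, "rz": 0, "grip": 1},
  {"x": 0, "y": 0, "z": 0, "rx": 0, "ry": 0, "rz": 0, "grip": 1},
  {"x": 0, "y": 0, "z": 0, "rx": 0, "ry": 0, "rz": 0, "grip": 1},
])

```text
t: 57.9
eef_pos: [0.506, 0.0411, 0.102]
tool_rot: [-0.0, 0.085, 0.996, -0.0]
contact_force: [0.6, -0.2, -0.4]
width: 0.127
```

```bash
python3 hole.py red m1
```

```text
tcp [0.506  0.0411 0.102 ] a 1.4013 q6 -1.45 w 10.8 F [ 0.5789 -0.1758 -0.3976] tilt [-0.0008  0.    ]
tcp axis projects at [[257.9572 202.5687]
 [257.83   228.7365]]
blob [251 198  11   7  60] [255.95 200.9 ] [0.5043 0.0398]
shell_%s_hole [(0.76, array([258., 207.]), array([0.5092, 0.0406]))]
base_%s_hole [(0.82, array([255., 202.]), array([0.5069, 0.0384])), (0.68, array([247., 354.]), array([0.659 , 0.0047]))]
```

```bash
python3 - <<'E'
from h import *
c=camera('wrist'); f=c['frame'].astype(int)
print(f[188:222:1,240:276,2]) if 0 else None
for y in range(190,220): print(y,' '.join('%3d'%v for v in f[y,242:276,2]),'|',' '.join('%2d'%v for v in f[y,246:270,1]))
tool()
E
```

```text
190 169 165 165 166 167 166 167 167 167 168 168 167 168 167 167 167 166 165 166 166 165 167 167 167 167 168 168 169 168 170 170 179 186 188 | 32 31 32 33 31 32 32 30 31 31 30 31 30 30 31 31 31 31 32 31 31 31 30 31
191 169 164 164 166 167 166 166 166 166 165 166 166 167 167 166 167 167 166 165 165 165 167 167 168 167 169 169 168 170 168 169 180 188 188 | 33 32 31 32 31 30 30 30 31 31 29 31 32 31 29 31 30 31 31 31 29 31 30 30
192 170 165 165 165 165 166 164 165 165 167 165 167 167 168 168 166 166 166 166 166 167 167 166 168 168 168 169 169 169 167 170 180 189 189 | 32 32 29 30 31 32 30 32 31 31 32 31 31 31 30 30 31 31 28 30 30 31 30 29
193 169 165 165 165 165 166 166 164 165 166 165 166 166 166 166 166 167 167 167 167 167 168 167 167 167 168 169 167 168 167 169 179 189 187 | 32 33 33 30 31 31 31 31 30 31 30 30 33 31 31 31 30 30 28 30 29 31 30 30
194 169 165 164 164 165 163 164 164 164 166 165 166 166 166 167 166 166 166 167 166 167 168 168 169 168 167 168 167 167 167 169 181 188 188 | 33 31 31 32 30 33 30 31 30 30 31 30 31 30 30 30 30 31 31 30 31 29 30 28
195 167 164 164 165 164 164 16
[... 4723 characters left out ...]
65 164 162 162 163 164 162 163 163 162 164 163 163 162 163 163 162 163 163 162 152  79  60  60 | 27 28 28 28 27 27 28 30 27 28 28 29 27 27 28 28 29 28 27 27 28 28 27 29
218  99 143 167 165 166 166 164 165 164 165 165 163 163 165 165 164 164 165 164 165 164 164 164 165 161 162 163 163 161 162 154  95  72  63 | 29 29 28 28 28 27 28 27 27 29 27 27 28 29 27 28 27 28 28 28 27 27 28 27
219 132 155 166 166 166 166 166 166 166 164 166 164 165 165 166 165 166 166 165 166 165 165 164 164 163 163 164 163 163 164 158 132 116  98 | 29 28 30 29 28 27 28 28 27 28 28 27 29 28 28 27 27 27 26 26 27 27 27 28
tcp [0.5063 0.041  0.1028] a 1.4025 q6 -1.452 w 10.7 F [-0.4567 -0.1075  0.8596] tilt [ 0.002  -0.0001]
```

The shell hole mouth spans columns 250–266 and rows 195–211, centred at (258,203). A lit crescent of the base's ear shows on its right, so the base hole sits about 2 mm to the left. That is inside the 4 mm limit, so I'll aim between the two.

Emit:
send_rows([
  {"x": -0.001, "y": -0.001, "z": 0.02, "rx": 0, "ry": 0, "rz": 0, "grip": 1},
  {"x": 0, "y": 0, "z": 0.015, "rx": 0, "ry": 0, "rz": 0, "grip": 1},
  {"x": 0, "y": 0, "z": 0.01, "rx": 0, "ry": 0, "rz": 0, "grip": 1},
  {"x": 0, "y": 0, "z": 0.004, "rx": 0, "ry": 0, "rz": 0, "grip": 1},
  {"x": 0, "y": 0, "z": 0.004, "rx": 0, "ry": 0, "rz": 0, "grip": 1},
  {"x": 0, "y": 0, "z": 0, "rx": 0, "ry": 0, "rz": 0, "grip": 1},
  {"x": 0, "y": 0, "z": 0, "rx": 0, "ry": 0, "rz": 0, "grip": 1},
])

```text
t: 58.85
eef_pos: [0.5069, 0.0401, 0.049]
tool_rot: [0.0, 0.084, 0.996, 0.0]
contact_force: [-0.5, -0.2, -0.8]
width: 0.126
```

Emit:
send_rows([
  {"x": 0, "y": 0, "z": 0.002, "rx": 0, "ry": 0, "rz": 0, "grip": 1},
  {"x": 0, "y": 0, "z": 0.002, "rx": 0, "ry": 0, "rz": 0, "grip": 1},
  {"x": 0, "y": 0, "z": 0.002, "rx": 0, "ry": 0, "rz": 0, "grip": 1},
  {"x": 0, "y": 0, "z": 0, "rx": 0, "ry": 0, "rz": 0, "grip": 1},
])

```text
t: 59.25
eef_pos: [0.507, 0.0399, 0.0425]
tool_rot: [0.0, 0.084, 0.996, -0.0]
contact_force: [1.5, -1.3, -0.4]
width: 0.128
```

Emit:
send_rows([
  {"x": 0, "y": 0, "z": 0.002, "rx": 0, "ry": 0, "rz": 0, "grip": 1},
  {"x": 0, "y": 0, "z": 0.002, "rx": 0, "ry": 0, "rz": 0, "grip": 1},
  {"x": 0, "y": 0, "z": 0.002, "rx": 0, "ry": 0, "rz": 0, "grip": 1},
  {"x": 0, "y": 0, "z": 0.0015, "rx": 0, "ry": 0, "rz": 0, "grip": 1},
  {"x": 0, "y": 0, "z": 0, "rx": 0, "ry": 0, "rz": 0, "grip": 1},
  {"x": 0, "y": 0, "z": 0, "rx": 0, "ry": 0, "rz": 0, "grip": 1},
])

```text
t: 59.85
eef_pos: [0.5071, 0.0398, 0.0349]
tool_rot: [0.0, 0.084, 0.996, -0.0]
contact_force: [3.9, -4.5, -0.7]
width: 0.122
```

Emit:
send_rows([
  {"x": 0, "y": 0, "z": 0.0012, "rx": 0, "ry": 0, "rz": 0, "grip": 1},
  {"x": 0, "y": 0, "z": 0, "rx": 0, "ry": 0, "rz": 0, "grip": 1},
  {"x": 0, "y": 0, "z": 0, "rx": 0, "ry": 0, "rz": 0, "grip": 1},
])

```text
t: 60.15
eef_pos: [0.5073, 0.0398, 0.0344]
tool_rot: [0.001, 0.084, 0.996, -0.0]
contact_force: [1.5, -5.3, 8.2]
width: 0.124
```

Seated. I'll release, rise and check both caddies.

Emit:
send_rows([
  {"x": 0, "y": 0, "z": 0, "rx": 0, "ry": 0, "rz": 0, "grip": 0.4},
  {"x": 0, "y": 0, "z": 0, "rx": 0, "ry": 0, "rz": 0, "grip": 0.2},
  {"x": 0, "y": 0, "z": 0, "rx": 0, "ry": 0, "rz": 0, "grip": 0.1},
  {"x": 0, "y": 0, "z": 0, "rx": 0, "ry": 0, "rz": 0, "grip": 0.1},
  {"x": 0, "y": 0, "z": -0.02, "rx": 0, "ry": 0, "rz": 0, "grip": 0.1},
  {"x": 0, "y": 0, "z": -0.03, "rx": 0, "ry": 0, "rz": 0, "grip": 0.1},
  {"x": 0, "y": 0, "z": -0.03, "rx": 0, "ry": 0, "rz": 0, "grip": 0},
  {"x": 0, "y": 0, "z": -0.03, "rx": 0, "ry": 0, "rz": 0, "grip": 0},
  {"x": 0.025, "y": 0, "z": -0.01, "rx": 0, "ry": 0, "rz": 0, "grip": 0},
  {"x": 0.025, "y": 0, "z": -0.01, "rx": 0, "ry": 0, "rz": 0, "grip": 0},
  {"x": 0, "y": 0, "z": 0, "rx": 0, "ry": 0, "rz": 0, "grip": 0},
  {"x": 0, "y": 0, "z": 0, "rx": 0, "ry": 0, "rz": 0, "grip": 0},
])

```text
t: 61.35
eef_pos: [0.4576, 0.0485, 0.1642]
tool_rot: [0.001, 0.084, 0.997, 0.0]
contact_force: [-0.2, -0.1, -0.6]
width: 0.5
```

```bash
cat > chk.py <<'E'
from h import *
tool()
for cam in('wrist','side','scene'):
    c=camera(cam)
    for col,xy,yaw in(('red',[.561,.032],-.16),('yellow',[.562,-.208],-.14)):
        u=proj(c,[[*xy,.04]])[0]
        if 20<u[0]<492 and 20<u[1]<364:
            v=shell(c,col,xy,yaw,.014,cam)
            if v is not None: print(cam,'->ear hole',R2(v[2])@[-.054,0]+v[:2])
    for s in models.silhouettes('pin_1_mid',cam)[:4]:
        v=np.argwhere(s['pixels']).mean(0)[::-1]; p=world(c,[v],.045)[0][:2]
        if p[1]>-.3: print(cam,'pin',round(s['score'],2),v.round(),*fitcyl(c,s['pixels'],p,.006,.024,.066))
E
python3 chk.py
```

```text
tcp [0.4576 0.0485 0.1642] a 1.4034 q6 -1.442 w 42.5 F [-0.154  -0.077  -0.6117] tilt [ 0.0011 -0.    ]
shell red 0.57 [ 0.5601  0.0323 -0.1654] resid 0.129
wrist ->ear hole [0.5068 0.0412]
shell yellow 0.59 [ 0.5611 -0.2103 -0.2159] resid 0.13
wrist ->ear hole [ 0.5083 -0.1987]
shell red 0.75 [ 0.5585  0.0347 -0.0888] resid 0.271
side ->ear hole [0.5047 0.0395]
shell yellow 0.8 [ 0.5591 -0.2076 -0.119 ] resid 0.164
side ->ear hole [ 0.5055 -0.2011]
shell red 0.9 [ 0.5643  0.0343 -0.0502] resid 0.289
scene ->ear hole [0.5104 0.0371]
shell yellow 0.96 [ 0.5632 -0.2069 -0.1189] resid 0.104
scene ->ear hole [ 0.5096 -0.2005]
```

```bash
python3 - <<'E'
from h import *
c=camera('wrist'); h=cv2.cvtColor(c['frame'],cv2.COLOR_BGR2HSV)
dark=(h[...,2]<70)
n,l,st,ce=cv2.connectedComponentsWithStats(dark.astype(np.uint8))
for nm,x,y in(('red',.507,.0405),('yellow',.5083,-.2005)):
    m=cyl(c,x,y,.006,.024,.066); print(nm,'share of handle outline dark',(m*dark).sum()/m.sum(),'hsv mean',h[m>.9].mean(0))
    ks,ct=np.unique(l[m>.5],return_counts=True); k=ks[ct.argmax()]; print(st[k],fitcyl(c,l==k,[x,y],.006,.024,.066) if k else None)
E
```

```text
red share of handle outline dark 0.8487871776886758 hsv mean [ 11.0787 142.2682  50.6239]
[252 226  12  30 331] (array([0.507 , 0.0396]), np.float64(0.8950736511440337))
yellow share of handle outline dark 0.8637320040621537 hsv mean [ 12.8603 179.9292  51.2287]
[  0 261  39  33 527] (array([ 0.5078, -0.2013]), np.float64(0.9015252660112474))
```

Both pin handles are where they should be, at seated height. Handing in.

```bash
python3 -c "
from h import *
tool(); print(r.sign_off())"
```

```text
tcp [0.4574 0.0484 0.1639] a 1.4032 q6 -1.442 w 42.8 F [ 0.5914  1.2311 -0.4174] tilt [ 0.0001 -0.    ]
the job is handed in; nothing more can be done
None
```

I packed both caddies whose shells were present, red and yellow, and handed the job in at about 61 s. The hand-in reports no verdict. There was no blue shell. On each base a pot stands in the ring, the shell is over it and turned home, and a lock pin is through both ears.

**Pots:** Both went into the rings with almost no contact force. The red one was seen standing in its ring in a picture, and so was the yellow one.

**Shells:** The yellow shell was turned until the torque rose to 1.4 N m at the stop. The red shell showed only about 4 N of side force at the end. The last picture before its pin went in showed the ear holes about 2 mm apart, inside the 4 mm limit.

**Pins:** Both pins stopped at the expected collar height with an upward push, 8 N on red and 13 N on yellow. After release, the wrist picture showed both handles upright within about 1–2 mm of the ear holes.

**Checks that disagreed:**
- The last shell fits from the three cameras scatter by 2–6 mm in position.
- The shell yaws in those fits range from -0.05 to -0.17 rad for red and -0.12 to -0.22 rad for yellow. The outlying values come from poor fits, so I trusted the wrist view, the forces and the pin fits.
- The pin network did not find the placed pins in the final pictures. I confirmed them by dark-blob fits instead.

I did not re-measure the garlic or the spice jar at the end. The arm never worked against either of them.

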